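# Re-tap a stripped boss in a printer chassis

### The arm

A 6-joint arm with a two-finger parallel gripper is mounted at the origin on the work surface. World frame = base frame: x ahead of the robot, y to its left, z up, the work surface at z = 0. Lengths are in mm, angles in degrees, forces in N, time in s.
With the tool pointing down it reaches from about 300 to 850 mm from the base axis. Payload 4.2 kg.
Tool frame: the origin (TCP) lies at the very end of the fingers, on their centre line; the grasp point (between the pads) lies 19 mm behind it; z points along the fingers, y is the line along which they close (so a half turn about z gives the same grasp; the last joint's range is limited). The gripper opens to 91 mm and grips with 3 to 60 N. Pads are 32 mm wide; open, the fingers measure 118 mm over their backs; the gripper's body (76 mm by 178 mm) begins 60 mm behind the grasp point.
Start: joints at [66.406, 18.312, 89.639, -0, 72.044, -1.146], TCP at [219.569, 531.444, 213.976] pointing down, gripper open.
Joint ranges: [-177.97, 177.97], [-48.28, 115.42], [12.27, 149.76], [-77.06, 257.06], [2.81, 150.46], [-146.56, 146.56]. Speed limits (degrees/s): [147.25, 147.25, 180, 180, 180, 180].

### API

Orientations are given as [roll, pitch, yaw] about the fixed x, y, z axes, in that order (R = Rz(yaw) Ry(pitch) Rx(roll)).
In Python, from workcell import env, eyes gives the robot as it stands.
- The arm moves only by the tool send_rows, never from a script. Its argument "targets" is text: rows parted by semicolons, each of 7 numbers parted by spaces: the shift along the tool's x, y, z in m, then the turn, a rotation vector about the tool's x, y, z in degrees, then the opening in per cent of the stroke, from 0 (shut) to 100 (fully open). A call has 1 to 12 rows; each row is the pose to reach, as a shift and turn from the pose commanded when the call began, along the tool's axes at that moment; what a row does not reach only later rows make up. A row lasts 1/12 s, in which the tool goes at most 41.7 mm and 7.16 degrees, less where a joint would pass 70% of its speed; a pose out of reach is approached as far as the arm can. A call with a gripper value outside its range is refused whole. The fingers move at their own pace and stop on an object; "grip_force" is the grip in N (left out, the last holds). Time passes only in rows, so rows that repeat a pose let the fingers close. It gives the time, the measured TCP pose, the force, the opening and the grip force at its end, in the units of the state.
- env.state(): the state, without advancing time (a new reading comes with each control period).
- eyes.grab_frame(name): name is "scene" or "side" or "wrist"; returns a dict with "image" (480x640x3 uint8, blue, green, red), "fovy" (degrees; the focal length in pixels is half the picture's height over the tangent of half this angle, whatever the lens; pixels are square), "cx", "cy" (the principal point, pixels), "eye" and "attitude" of the camera in the world. Camera axes: x right, y up, looking along -z (the intrinsics and any distortion apply to the point x, -y, -z); pixel columns grow to the right and rows downward; lengths in mm; the calibration is good to about 2 mm. A picture is of the moment at which its call begins. There is no depth.
- env.job_done(): hands the job in; it is judged then, once.
The state is a dict: "time_s": time; "qpos": joint angles; "qvel": joint speeds; "effort": joint torques, N m; "ee_pos": TCP position; "ee_rot": TCP orientation; "force": force on the tool from outside, world axes, zero at the start; "torque": the same for the moment, N m; "gripper_width": finger opening in mm; "gripper_force": force on a finger pad.
Only numpy, scipy, OpenCV 4.12 (cv2) and the standard library are available. Lean on these libraries where they do the work, as an engineer would, in place of code of your own. Each camera call takes 0.05 s, during which the arm holds its last target. There are 200 camera calls.

### The job

Re-tap the stripped boss in the printer chassis: first lift the loose lid off the scrap tub by its knob, set it down flat on the bench beside the tub, and put every broken black plastic bit into the tub. Then work the tap in clockwise, half a turn forward and a quarter turn back each time, until it comes up against its stop. Finish by putting the lid back on the tub so that it sits level in the mouth, and leave the good pulley and everything else on the bench where it is.

Things in the scene. Friction and masses are not known exactly. Their poses are not given: they have to be found in the camera images.
- tap_grip (a point): middle of the tap wrench's steel centre block (28 along its x, 16 across y, 18 high), 94 mm above the bench, z up; it turns with the tap. Two round bars (9 mm dia) stick out along +x and -x, 72 mm tip to tip. Below are only a 17 mm chuck and 11 mm shank, down to the boss top 52 mm under this point. Grip the block's +y and -y flats from above and turn, or push the bars round.
- tap (a joint): turn of the tap in rad, growing clockwise seen from above (forward, inward); it starts near 0 and meets its stop, full depth, at 6.3 (one full turn on). It sinks 2 mm per turn, takes 0.15 N m and stays where it is left. It stands upright in a round boss (30 mm dia, rising 30 mm from the chassis plate).
- chassis: bare printer chassis plate, steel, fixed: 180 (x) x 310 (y) x 12 mm thick; origin at the centre of its underside, on the bench. The tap axis is at x 0, y +105 mm in its frame.
- tub: fixed round grey scrap tub, outer diameter 116, height 110, wall 4, floor 5 mm; origin at the centre of its underside on the bench, mouth 108 mm wide at the top.
- lid: loose grey round lid, 122 mm across, 120 g. Origin: centre of its underside, z up. A tapered plug (88 mm at the bottom, 100 mm at the top, 8 mm high) reaches into the tub's mouth; then a 4 mm thick flange rests on the rim, so that the origin is 102 mm above the bench when it is seated. On top a round black knob: head 28 mm in diameter from 25 to 43 mm above the origin, on an 18 mm stem.
- bit_gear: broken black plastic bit, gear fragment: 26 mm hub with an arm; 36 (x, from -13 at the hub to +23 at the arm tip) x 26 (y) x 14 (z) (sizes in mm). Origin: centre of its underside as built, z up through it. Weighs about 20 g. It may be absent (None from the start).
- bit_clip: broken black plastic bit, L-shaped clip; 36 (x) x 16 (y) x 24 (z), a 10 mm thick foot with an upright at its -x end (sizes in mm). Origin: centre of its underside as built, z up through it. Weighs about 20 g. It may be absent (None from the start).
- bit_block: broken black plastic bit, stub block; 28 (x) x 20 (y) x 22 (z), the top 6 mm only a small 10 x 12 nub (sizes in mm). Origin: centre of its underside as built, z up through it. Weighs about 20 g. It may be absent (None from the start).
- bit_channel: broken black plastic bit, piece of U-channel, open upward; 34 (x) x 22 (y) x 18 (z), walls 5 mm (sizes in mm). Origin: centre of its underside as built, z up through it. Weighs about 20 g. It may be absent (None from the start).
- bit_foot: broken black plastic bit, foot: 22 x 22 x 8 square base with a 16 mm round stud on top, 22 (z) in all (sizes in mm). Origin: centre of its underside as built, z up through it. Weighs about 20 g. It may be absent (None from the start).
- pulley: intact white pulley, a ring 34 mm across and 12 high lying on the chassis plate's tap end; a good part, not scrap: leave alone. Origin: centre of its underside
- paper_roll: blue paper roll standing on the bench, 110 across, 100 high; leave alone. Origin: centre of its underside
- spray_bottle: white spray bottle with green head, 70 across, 200 high, at the back left; leave alone. Origin: centre of its underside
- small_jar: white jar, 40 across, 60 high, behind the chassis; leave alone. Origin: centre of its underside
- mouse: black computer mouse, 105 (x) x 58 x 34 mm, behind the chassis; leave alone. Origin: centre of its underside
- screwdriver: screwdriver lying along its x near the robot, about 150 long; leave alone. Origin: under its middle
- adapter: black power adapter 90 (x) x 50 x 32 mm at the back; leave alone. Origin: centre of its underside
Mind the look-alikes: they are no part of the job. There is more than one size of the lid; the job needs the larger.

How it is judged (in metres and radians):
On the way, in this order (a step that is already met when the one before it is completed fails the run):
1. the lid lies flat on the bench beside the tub, let go (horizontal distance between lid and tub above 0.115 m and height (world z) of lid below 0.008 m and angle between lid's own z axis and vertical below 0.1 rad and contact force between the fingers and lid below 0.3 N), for 0.2 s.
2. every broken bit is in the tub, let go (horizontal distance between each of bit_gear, bit_clip, bit_block, bit_channel, bit_foot and tub below 0.056 m and height (world z) of each of bit_gear, bit_clip, bit_block, bit_channel, bit_foot below 0.095 m and contact force between the fingers and bit_gear below 0.3 N and contact force between the fingers and bit_clip below 0.3 N and contact force between the fingers and bit_block below 0.3 N and contact force between the fingers and bit_channel below 0.3 N and contact force between the fingers and bit_foot below 0.3 N), for 0.2 s.
3. tap turned forward about half a turn (joint 2.7 to 4.1) (value of joint tap between 2.7 and 4.1 rad), for 0.1 s.
4. then back about a quarter turn (joint 0.5 to 2.0) (value of joint tap between 0.5 and 2 rad), for 0.1 s.
5. forward half a turn again (joint 4.2 to 5.6) (value of joint tap between 4.2 and 5.6 rad), for 0.1 s.
6. back a quarter turn again (joint 2.2 to 3.6) (value of joint tap between 2.2 and 3.6 rad), for 0.1 s.
7. forward again to the stop (joint above 6.05) (value of joint tap above 6.05 rad), for 0.2 s.
At the end, for the whole second after the job is handed in: All broken bits present lie inside the tub (centres within 56 mm of its axis, below 95 mm), the tap is at its stop (joint above 6.05 rad), and the lid is seated in the tub's mouth (within 8 mm of its axis, origin 98 to 106 mm above the bench, tilt under 0.06 rad) and at rest (horizontal distance between each of bit_gear, bit_clip, bit_block, bit_channel, bit_foot and tub below 0.056 m and height (world z) of each of bit_gear, bit_clip, bit_block, bit_channel, bit_foot below 0.095 m and value of joint tap above 6.05 rad and horizontal distance between lid and tub below 0.008 m and height (world z) of lid between 0.098 and 0.106 m and angle between lid's own z axis and vertical below 0.06 rad and linear speed of lid below 0.02 m/s); the robot touches nothing.
It fails at once if the pulley, paper roll, spray bottle, jar, mouse, screwdriver or adapter moved more than 4 cm (distance of any of paper_roll, spray_bottle, small_jar, mouse, screwdriver, adapter, pulley from where it was at the start of the episode above 0.04 m).
Of bit_gear, bit_clip, bit_block, bit_channel, bit_foot only 2 to 4 are there at a start; the rules pass over those that are not, and their reading is None.
At some moment in a run one of bit_gear, bit_clip, bit_block, bit_channel, bit_foot may be knocked a few centimetres aside while the robot is not near it.
Once in a run the grip may slacken for a moment while it holds something.
It also fails if it takes over 210 s, if anything falls off the work surface, if the arm or the gripper's body presses on something with over 40 N, if the wrist force passes 120 N, or if a joint passes its speed limit or range.

## Working session

There is one attempt and no reset: what is moved stays moved. The work goes in short steps, Python scripts to look and compute and a tool call to move; the robot and the scene stay as the last step left them, time stands still between calls to the robot, and variables do not carry over. Pictures are saved under pics/ and viewed, at most 16 in all, crops included, and the job is handed in when it is done.

Besides the shell and the picture viewer there is one more tool, called by a JSON object that holds its "name" and its "arguments". send_rows: Moves the arm, as the interface text tells. Its arguments: {"type":"object","properties":{"targets":{"type":"string"},"grip_force":{"type":"number"}},"required":["targets"]}

```bash
ls; mkdir -p pics; cat > h.py <<'E'
import numpy as np, cv2
from workcell import env, eyes
from scipy.spatial.transform import Rotation as R
def grab(n,save=None):
    f=eyes.grab_frame(n)
    if save: cv2.imwrite('pics/'+save,f['image'])
    return f
def att(f):
    a=np.array(f['attitude'],float)
    return a if a.shape==(3,3) else R.from_euler('xyz',a,degrees=True).as_matrix()
def toworld(f,u,v,z):
    fl=240/np.tan(np.radians(f['fovy'])/2)
    d=att(f)@np.array([(u-f['cx'])/fl,-(v-f['cy'])/fl,-1])
    e=np.array(f['eye']); return e+d*(z-e[2])/d[2]
def topix(f,p):
    fl=240/np.tan(np.radians(f['fovy'])/2)
    c=att(f).T@(np.array(p,float)-np.array(f['eye']))
    return np.array([f['cx']-fl*c[0]/c[2], f['cy']+fl*c[1]/c[2]])
def totool(p):
    """world TCP target mm -> shift in tool axes m"""
    s=env.state(); r=R.from_euler('xyz',s['ee_rot'],degrees=True)
    return r.inv().apply(np.array(p)-np.array(s['ee_pos']))/1000
E
python3 - <<'E'
from h import *
s=env.state(); print(s)
for n in('scene','side','wrist'):
    f=grab(n,n+'0.png'); print(n,{k:v for k,v in f.items() if k!='image'})
E
```

```text
pics
{'time_s': 0.0, 'qpos': array([ 6.64068151e+01,  1.83534206e+01,  8.97061227e+01, -8.41522857e-04,
        7.20435283e+01, -1.14674833e+00]), 'qvel': array([ 0.03739151, -0.04590719,  0.02627198,  0.05294598, -0.03467997,
        0.07636057]), 'effort': array([ 1.28860782e-03, -4.12467957e+01, -2.31975907e+01,  7.28410366e-02,
        4.57957084e-02, -1.47768669e-04]), 'ee_pos': array([219.35744808, 530.97323346, 213.1043606 ]), 'ee_rot': array([-1.79896933e+02, -1.26288630e-03,  1.57553822e+02]), 'force': array([-0.60946791,  0.07347889,  0.28120149]), 'torque': array([ 0.0010086 , -0.00823585, -0.01184294]), 'gripper_force': 0.0, 'gripper_width': 91.22311675745479}
scene {'fovy': 43.035622501380956, 'cx': 321.60192500246825, 'cy': 247.86179092427417, 'eye': array([1665.60776605, -418.2952668 ,  979.51651537]), 'attitude': array([53.10928298,  0.2384251 , 65.66362328])}
side {'fovy': 56.97199949887493, 'cx': 313.4571096490022, 'cy': 241.3630094419031, 'eye': array([ -15.90311255, -514.56323372,  654.02839858]), 'attitude': array([ 54.35365795,   0.99668684, -45.5268575 ])}
wrist {'fovy': 59.52201371305845, 'cx': 310.88471476887446, 'cy': 233.54270233619383, 'eye': array([150.92160883, 559.28697736, 383.55085596]), 'attitude': array([-15.35320591,   0.15777297,  67.56978105])}
```

View pics/scene0.png

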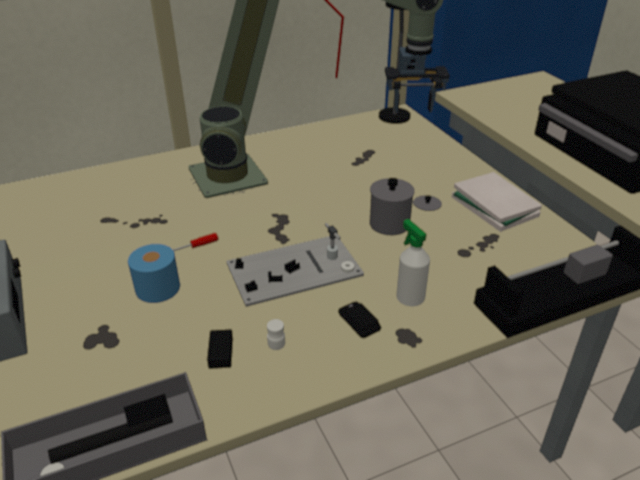

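View pics/side0.png

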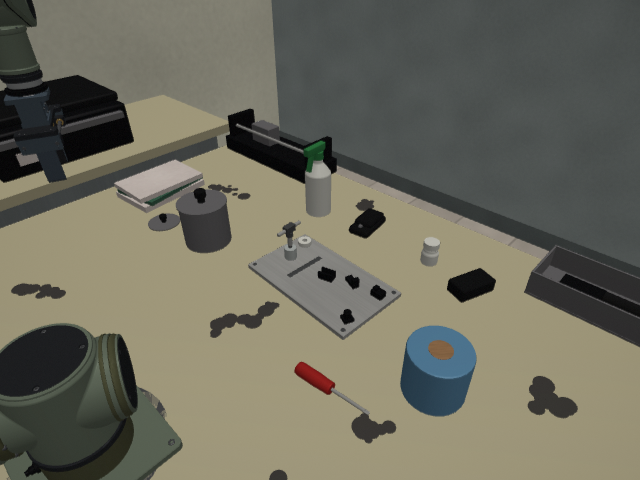

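The scene picture shows the lid on the tub with its knob at (393,184), and a smaller lid on the bench at (428,202). The tap is at (332,238). There are four black bits, at (238,264), (251,287), (275,277) and (292,266). The lid on the tub covers its 116 mm rim, so it should be the larger one. I'll confirm that in an enlarged crop.

```bash
python3 - <<'E'
from h import *
a=cv2.imread('pics/scene0.png')[160:310,220:460]; b=cv2.imread('pics/side0.png')[170:350,130:420]
a=cv2.resize(a,None,fx=2.0,fy=2.0,interpolation=3); b=cv2.resize(b,None,fx=1.65,fy=1.65,interpolation=3)
c=np.zeros((600,480,3),np.uint8); c[:300]=a; c[300:300+b.shape[0],:478]=b[:, :478]
cv2.imwrite('pics/c1.png',c)
f=grab('scene'); g=grab('side')
def tri(p,q):
    A=[];B=[]
    for F,(u,v) in((f,p),(g,q)):
        e=np.array(F['eye']); d=toworld(F,u,v,0)-e; d/=np.linalg.norm(d); P=np.eye(3)-np.outer(d,d); A.append(P);B.append(P@e)
    return np.linalg.lstsq(np.vstack(A),np.hstack(B),rcond=None)[0].round(1)
print('knob',tri((393,184),(200,195)))
print('smallknob',tri((428,199),(163,216)))
print('tap',tri((332,231),(290,229)))
print('pulley',tri((347,266),(305,242)))
for n,p,q in(('b1',(292,266),(327,274)),('b2',(275,277),(352,282)),('b3',(251,287),(378,293)),('b4',(238,264),(347,316))): print(n,tri(p,q))
for n,p,z in(('corner1',(343,331),12),('c2',(399,293),12),('c3',(304,237),12),('c4',(249,268),12)): print(n,toworld(g,*p,z).round())
# lid widths: flange left/right ends
print('biglid',[toworld(g,u,203,105).round() for u in(178,228)])
print('smalllid',[toworld(g,u,222,5).round() for u in(148,180)])
E
```

```text
knob [450.3 339.2 128.9]
smallknob [411.9 487.8  21.4]
tap [535.1 116.5  92.2]
pulley [594.3 131.1  17.6]
b1 [538.8   4.2  20.4]
b2 [559.2 -50.5  17.6]
b3 [ 569.3 -115.3   17.6]
b4 [ 471.5 -115.    19.4]
corner1 [ 441. -130.   12.]
c2 [ 605. -145.   12.]
c3 [612. 151.  12.]
c4 [438. 155.  12.]
biglid [array([412., 384., 105.]), array([496., 293., 105.])]
smalllid [array([380., 519.,   5.]), array([439., 455.,   5.])]
```

View pics/c1.png

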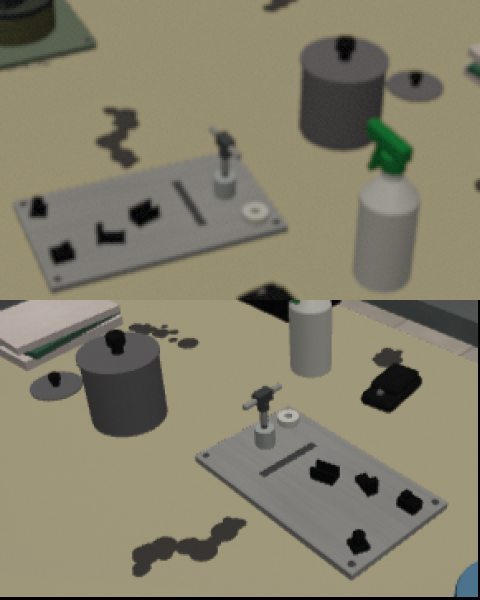

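Confirmed: the lid on the tub measures about 124 mm and the one on the bench about 87 mm, so the tub's lid is the right one. The bits present are the channel, clip, block and foot, and there is no gear. The knob is near (450,339). I'll go above it.

{"name": "send_rows", "arguments": {"targets": "-0.2865 -0.0893 0.013 0 0 -22.4 60;-0.2865 -0.0893 0.013 0 0 -22.4 60;-0.2865 -0.0893 0.013 0 0 -22.4 60;-0.2865 -0.0893 0.013 0 0 -22.4 60;-0.2865 -0.0893 0.013 0 0 -22.4 60;-0.2865 -0.0893 0.013 0 0 -22.4 60;-0.2865 -0.0893 0.013 0 0 -22.4 60;-0.2865 -0.0893 0.013 0 0 -22.4 60;-0.2865 -0.0893 0.013 0 0 -22.4 60;-0.2865 -0.0893 0.013 0 0 -22.4 60;-0.2865 -0.0893 0.013 0 0 -22.4 60;-0.2865 -0.0893 0.013 0 0 -22.4 60"}}

```text
time_s: 1.25
ee_pos: [449.3, 340.4, 201.0]
ee_rot: [180.0, -0.0, -180.0]
force: [-0.6, 0.7, 0.8]
gripper_width: 54.6
gripper_force: 0.0
```

```bash
python3 - <<'E'
from h import *
s=env.state(); print(s['ee_pos'],s['ee_rot'],s['qpos'],s['gripper_width'])
f=grab('wrist','w1.png'); print(f['eye'],f['attitude'])
print('pred knob px',topix(f,(450,339,136)), topix(f,(450,339,145)))
g=cv2.imread('pics/side0.png')
import pickle
F=grab('side'); print('spray',toworld(F,318,210,0))
E
```

```text
[449.2742576  340.39267602 201.00715302] [ 1.79981050e+02 -2.02708664e-02 -1.79958022e+02] [ 3.59641208e+01  1.77800411e+01  9.23488056e+01  2.90094294e-02
  6.98764537e+01 -5.40878357e+01] 54.57862380900532
[375.09119986 339.78668909 371.38123054] [-1.53082895e+01  4.07148693e-02  9.00575389e+01]
pred knob px [309.70337426 250.72992835] [309.6490368  255.54465328]
spray [743.84619566 229.36000083   0.        ]
```

View pics/w1.png

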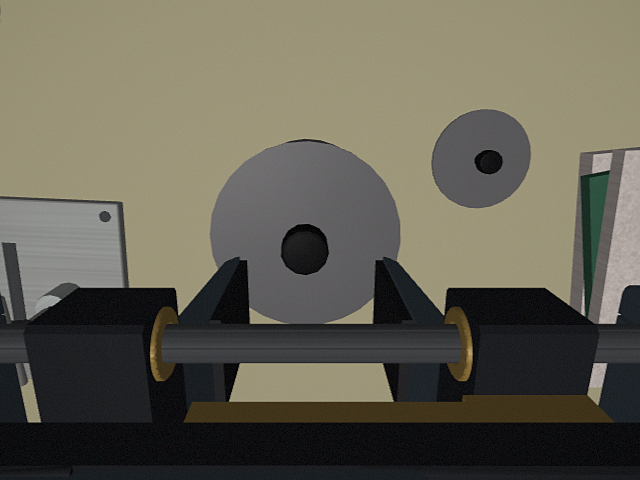

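The wrist view shows the knob at (304.5,249), the lid flange centred at about (305,232), and the smaller lid at (481,158).

```bash
python3 - <<'E'
from h import *
f=grab('wrist')
for u,v,z in((304.5,249,143),(305.5,232,114),(310,231,114)): print(toworld(f,u,v,z))
print(totool([toworld(f,304.5,249,143)[0],toworld(f,304.5,249,143)[1],119]))
E
```

```text
[446.82648608 336.11456167 143.        ]
[444.62121294 336.30803328 114.        ]
[443.95893263 339.16641373 114.        ]
[ 0.00259599 -0.00427659  0.08208876]
```

{"name": "send_rows", "arguments": {"targets": "0.003 -0.004 0.03 0 0 0 60;0.003 -0.004 0.055 0 0 0 60;0.003 -0.004 0.075 0 0 0 60;0.003 -0.004 0.082 0 0 0 60;0.003 -0.004 0.082 0 0 0 60;0.003 -0.004 0.082 0 0 0 20;0.003 -0.004 0.082 0 0 0 20;0.003 -0.004 0.082 0 0 0 20;0.003 -0.004 0.082 0 0 0 20;0.003 -0.004 0.082 0 0 0 20;0.003 -0.004 0.082 0 0 0 20;0.003 -0.004 0.082 0 0 0 20", "grip_force": 40}}

```text
time_s: 2.4
ee_pos: [447.8, 336.0, 120.0]
ee_rot: [179.9, 0.1, 179.9]
force: [-0.9, 0.4, 5.9]
gripper_width: 26.9
gripper_force: 40.0
```

{"name": "send_rows", "arguments": {"targets": "0 0 -0.015 0 0 0 20;0 0 -0.04 0 0 0 20;0 0 -0.05 0 0 0 20;0.02 -0.018 -0.05 0 0 0 20;0.05 -0.045 -0.05 0 0 0 20;0.08 -0.072 -0.04 0 0 0 20;0.105 -0.095 -0.02 0 0 0 20;0.117 -0.106 0 0 0 0 20;0.117 -0.106 0.02 0 0 0 20;0.117 -0.106 0.04 0 0 0 20;0.117 -0.106 0.05 0 0 0 20;0.117 -0.106 0.05 0 0 0 20"}}

```text
time_s: 3.4
ee_pos: [328.3, 228.3, 66.9]
ee_rot: [-179.8, -0.3, 179.9]
force: [-0.2, -0.5, -2.1]
gripper_width: 26.7
gripper_force: 40.0
```

```bash
python3 - <<'E'
from h import *
s=env.state(); print(s['ee_pos'],s['ee_rot'],s['force'],s['gripper_width'],s['gripper_force'])
f=grab('wrist','w2.png'); g=grab('side','s2.png')
c=np.hstack([cv2.resize(f['image'],(400,300)),cv2.resize(g['image'][150:390,60:380],(400,300))]); cv2.imwrite('pics/c2.png',c)
E
```

```text
[328.33618826 228.28174666  66.91489677] [-179.8313944    -0.25236349  179.94507567] [-0.16114233 -0.48215339 -2.07185561] 26.651719075643246 39.999698996543884
```

View pics/c2.png

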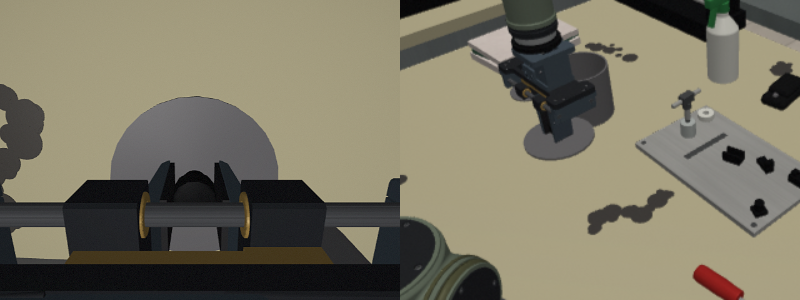

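The lid is held level, clear of the tub, over empty bench. Lowering it now.

{"name": "send_rows", "arguments": {"targets": "0 0 0.02 0 0 0 20;0 0 0.035 0 0 0 20;0 0 0.044 0 0 0 20;0 0 0.048 0 0 0 20;0 0 0.049 0 0 0 20;0 0 0.049 0 0 0 20;0 0 0.049 0 0 0 60;0 0 0.049 0 0 0 60;0 0 0.049 0 0 0 60;0 0 0.049 0 0 0 60;0 0 0.02 0 0 0 60;0 0 -0.02 0 0 0 60"}}

```text
time_s: 4.5
ee_pos: [327.9, 228.1, 87.6]
ee_rot: [-179.8, -0.4, 179.9]
force: [1.2, 0.5, 0.0]
gripper_width: 54.5
gripper_force: 0.0
```

{"name": "send_rows", "arguments": {"targets": "0 0 -0.04 0 0 0 80;-0.01 -0.01 -0.08 0 0 0 80;-0.182 -0.283 -0.172 0 0 0 80;-0.182 -0.283 -0.172 0 0 0 80;-0.182 -0.283 -0.172 0 0 0 80;-0.182 -0.283 -0.172 0 0 0 80;-0.182 -0.283 -0.172 0 0 0 80;-0.182 -0.283 -0.172 0 0 0 80;-0.182 -0.283 -0.172 0 0 0 80;-0.182 -0.283 -0.172 0 0 0 80;-0.182 -0.283 -0.172 0 0 0 80;-0.182 -0.283 -0.172 0 0 0 80"}}

```text
time_s: 5.5
ee_pos: [512.9, -55.3, 261.2]
ee_rot: [180.0, 0.1, 179.7]
force: [-0.0, 0.3, 0.0]
gripper_width: 72.4
gripper_force: 0.0
```

```bash
python3 - <<'E'
from h import *
s=env.state(); print(s['ee_pos'],s['ee_rot'],s['qpos'])
f=grab('wrist','w3.png'); print(f['eye'],f['attitude'])
for p in((538.8,4.2,12),(559,-50,12),(569,-115,12),(471.5,-115,12)): print(topix(f,p))
E
```

```text
[512.8899463  -55.28553444 261.17708035] [1.79997437e+02 5.48807906e-02 1.79747573e+02] [-7.43579515e+00  1.13422376e+01  9.24236067e+01  9.68540888e-03
  7.61800263e+01 -9.71856782e+01]
[438.48558491 -55.46527965 431.45766833] [-1.53837432e+01  5.89746542e-02  8.97674285e+01]
[369.81719141 219.15389759]
[317.02705547 238.25658666]
[254.90587786 247.66749892]
[251.00087876 153.0861337 ]
```

View pics/w3.png

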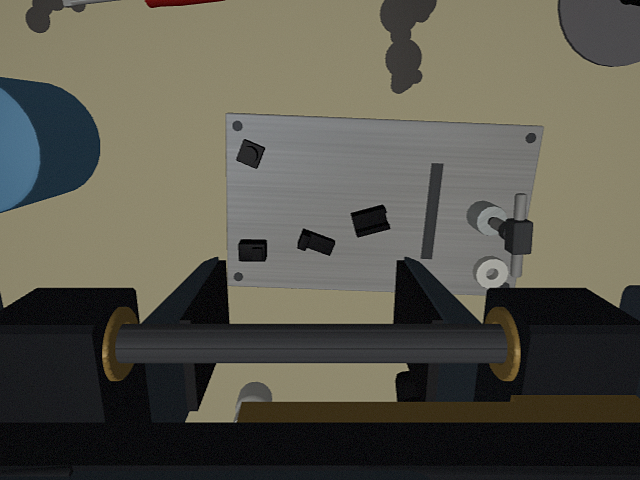

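All four bits are visible: foot (251,154), block (252,250), clip (316,242) and channel (371,221). The tap bars run along the image vertical, which is world x. I'll segment the bits for their orientation.

```bash
cat > seg.py <<'E'
from h import *
def seg(f,z=28,roi=(0,0,640,300),th=45):
    im=f['image']; m=(im.max(2)<th).astype(np.uint8)
    k=np.zeros_like(m); x0,y0,x1,y1=roi; k[y0:y1,x0:x1]=m[y0:y1,x0:x1]
    cs,_=cv2.findContours(k,cv2.RETR_EXTERNAL,cv2.CHAIN_APPROX_NONE)
    out=[]
    for c in cs:
        if not 150<cv2.contourArea(c)<4000: continue
        w=np.array([toworld(f,u,v,z)[:2] for u,v in c[:,0]],np.float32)
        (cx,cy),(a,b),an=cv2.minAreaRect(w)
        if a<b: a,b,an=b,a,an+90
        M=cv2.moments(c); print('px',round(M['m10']/M['m00']),round(M['m01']/M['m00']),'world',round(cx,1),round(cy,1),'size',round(a,1),round(b,1),'long axis deg',round((an+90)%180-90,1))
E
python3 - <<'E'
from seg import *
f=grab('wrist'); seg(f,22,(230,120,430,300),60)
a=cv2.resize(f['image'][130:275,230:400],None,fx=3,fy=3,interpolation=3)
b=cv2.resize(f['image'][185:285,465:545],None,fx=3,fy=3,interpolation=3)
c=np.zeros((435,760,3),np.uint8); c[:435,:510]=a; c[:300,515:755]=b; cv2.imwrite('pics/c3.png',np.clip(c*1.6,0,255).astype(np.uint8))
print([toworld(f,u,v,93) for u,v in((520,195),(516,275),(518,236))])
E
```

```text
px 412 280 world 597.8 51.5 size 46.7 36.7 long axis deg -0.1
px 251 252 world 568.3 -116.6 size 28.4 22.5 long axis deg 89.9
px 314 244 world 561.7 -51.8 size 35.7 22.0 long axis deg 69.6
px 368 222 world 537.9 3.2 size 34.5 26.6 long axis deg -74.8
px 426 233 world 535.0 58.9 size 86.5 9.2 long axis deg 4.1
px 249 155 world 471.2 -114.3 size 22.3 21.3 long axis deg -23.2
[array([497.77307236, 115.72790441,  93.        ]), array([567.19212219, 121.24632583,  93.        ]), array([532.44604357, 118.52600018,  93.        ])]
```

View pics/c3.png

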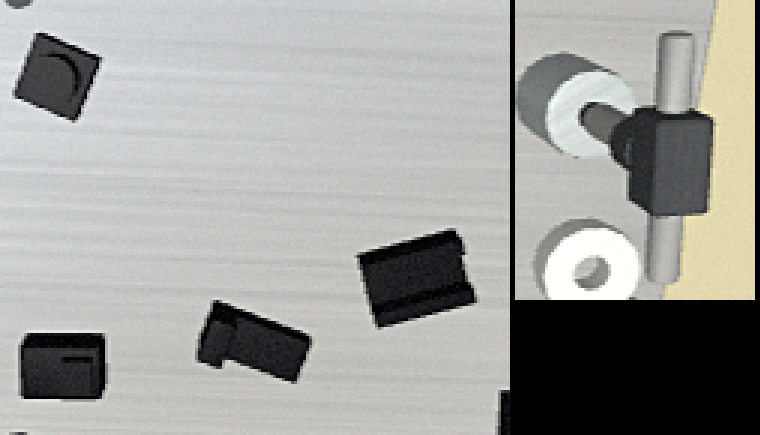

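{"name": "send_rows", "arguments": {"targets": "-0.026 0.058 0.03 0 0 7 60;-0.026 0.058 0.06 0 0 14 60;-0.026 0.058 0.09 0 0 21 60;-0.026 0.058 0.1 0 0 28 60;-0.026 0.058 0.11 0 0 35 60;-0.026 0.058 0.12 0 0 42 60;-0.026 0.058 0.13 0 0 49 60;-0.026 0.058 0.14 0 0 56 60;-0.026 0.058 0.15 0 0 63 60;-0.026 0.058 0.15 0 0 70 60;-0.026 0.058 0.15 0 0 75 60;-0.026 0.058 0.15 0 0 75 60", "grip_force": 20}}

```text
time_s: 6.6
ee_pos: [536.5, 6.1, 110.6]
ee_rot: [-179.9, -0.0, 105.0]
force: [0.2, -0.8, -0.6]
gripper_width: 54.5
gripper_force: 0.0
```

```bash
python3 - <<'E'
from seg import *
s=env.state(); print(s['ee_pos'],s['ee_rot'],s['qpos'].round(1))
f=grab('wrist','w4.png'); seg(f,27,(240,150,390,320),60); print(totool([538,3,15]), topix(f,(538,3,27)))
E
```

```text
[536.48687774   6.10216748 110.58818181] [-1.79914309e+02 -4.86228409e-02  1.05004366e+02] [ -0.6  20.  103.3   0.   56.8 -15.6]
px 332 309 world 562.6 -39.2 size 22.5 17.5 long axis deg 69.0
px 244 291 world 503.5 -38.1 size 41.6 6.0 long axis deg -77.2
px 382 290 world 590.0 -13.7 size 43.4 10.7 long axis deg -74.9
px 312 241 world 537.8 4.3 size 37.8 21.3 long axis deg -74.3
[-0.00317383  0.00053091  0.09579452] [311.87927426 245.06001445]
```

View pics/w4.png

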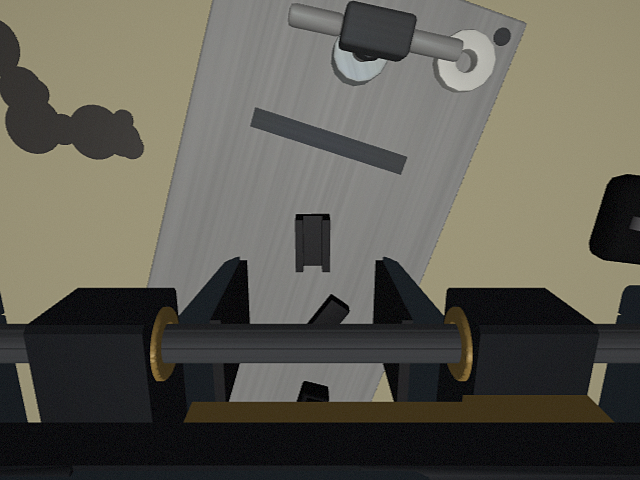

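The channel sits square between the fingers at (312,242). Going down to grip it.

{"name": "send_rows", "arguments": {"targets": "-0.002 0 0.03 0 0 0 60;-0.002 0 0.06 0 0 0 60;-0.002 0 0.085 0 0 0 60;-0.002 0 0.0945 0 0 0 60;-0.002 0 0.0945 0 0 0 60;-0.002 0 0.0945 0 0 0 5;-0.002 0 0.0945 0 0 0 5;-0.002 0 0.0945 0 0 0 5;-0.002 0 0.0945 0 0 0 5;-0.002 0 0.0945 0 0 0 5;-0.002 0 0.0945 0 0 0 5;-0.002 0 0.06 0 0 0 5"}}

```text
time_s: 7.65
ee_pos: [534.2, 2.6, 46.7]
ee_rot: [-179.3, -0.2, 105.0]
force: [-0.1, 0.5, 0.1]
gripper_width: 21.8
gripper_force: 20.0
```

{"name": "send_rows", "arguments": {"targets": "0 0 -0.04 0 0 0 5;0 0 -0.08 0 0 0 5;0.02 0 -0.12 0 0 0 5;0.345 0.001 -0.12 0 0 0 5;0.345 0.001 -0.12 0 0 0 5;0.345 0.001 -0.12 0 0 0 5;0.345 0.001 -0.12 0 0 0 5;0.345 0.001 -0.12 0 0 0 5;0.345 0.001 -0.12 0 0 0 5;0.345 0.001 -0.12 0 0 0 5;0.345 0.001 -0.12 0 0 0 5;0.345 0.001 -0.12 0 0 0 5"}}

```text
time_s: 8.65
ee_pos: [448.8, 341.8, 171.1]
ee_rot: [179.9, -0.2, 105.3]
force: [0.4, 1.5, -0.1]
gripper_width: 21.6
gripper_force: 20.0
```

```bash
python3 - <<'E'
from seg import *
s=env.state(); print(s['ee_pos'],s['gripper_width'],s['gripper_force'])
f=grab('wrist','w5.png'); print(totool([446,336.5,85]), topix(f,(446,336.5,110)))
E
```

```text
[448.8279272  341.7845208  171.07587167] 21.64975213662944 20.001009441912174
[-0.00128169 -0.00391058  0.08587015] [303.40867217 258.20186258]
```

View pics/w5.png

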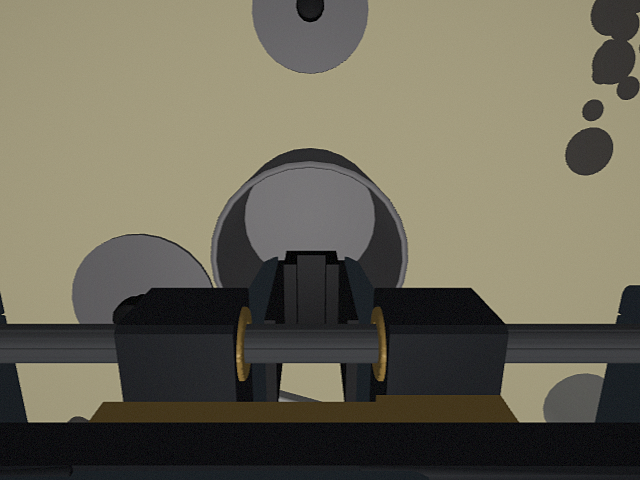

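The tub mouth is centred at (310,265), about (450,337) in the world, and the channel is still held.

{"name": "send_rows", "arguments": {"targets": "-0.005 0 0.03 0 0 0 5;-0.005 0 0.06 0 0 0 5;-0.005 0 0.08 0 0 0 5;-0.005 0 0.086 0 0 0 5;-0.005 0 0.086 0 0 0 5;-0.005 0 0.086 0 0 0 50;-0.005 0 0.086 0 0 0 50;-0.005 0 0.086 0 0 0 50;-0.005 0 0.086 0 0 0 50;-0.005 0 0.05 0 0 0 50;-0.005 0 0.01 0 0 0 50;-0.005 0 -0.03 0 0 0 50"}}

```text
time_s: 9.7
ee_pos: [451.3, 331.0, 202.5]
ee_rot: [-180.0, 0.0, 105.0]
force: [0.8, 0.1, 0.5]
gripper_width: 45.7
gripper_force: 0.0
```

{"name": "send_rows", "arguments": {"targets": "-0.03 0.001 0 0 0 0 60;-0.403 0.007 0 0 0 35.4 60;-0.403 0.007 0 0 0 35.4 60;-0.403 0.007 0 0 0 35.4 60;-0.403 0.007 0 0 0 35.4 60;-0.403 0.007 0 0 0 35.4 60;-0.403 0.007 0 0 0 35.4 60;-0.403 0.007 0 0 0 35.4 60;-0.403 0.007 0 0 0 35.4 60;-0.403 0.007 0.05 0 0 35.4 60;-0.403 0.007 0.08 0 0 35.4 60;-0.403 0.007 0.08 0 0 35.4 60"}}

```text
time_s: 10.7
ee_pos: [559.4, -58.4, 116.2]
ee_rot: [-179.5, 0.1, 69.4]
force: [-1.8, 0.7, -0.9]
gripper_width: 54.6
gripper_force: 0.0
```

```bash
cat >> seg.py <<'E'
def look(name,p,z=25,roi=(240,150,390,322)):
    s=env.state(); print(s['ee_pos'].round(1),s['ee_rot'].round(1),s['qpos'].round(1),s['gripper_width'])
    f=grab('wrist',name); seg(f,z,roi,60); print('shift',totool(p).round(4),'px',topix(f,(p[0],p[1],z)).round())
E
python3 -c "
from seg import *
look('w6.png',[561,-52,15])"
```

```text
[559.4 -58.4 116.2] [-1.795e+02  1.000e-01  6.940e+01] [-7.1 22.  99.2 -0.  59.4 13.5] 54.594607778077275
px 244 292 world 503.8 -78.5 size 44.5 6.2 long axis deg 67.1
px 366 298 world 578.0 -105.8 size 46.5 36.3 long axis deg 72.2
px 310 225 world 561.2 -51.3 size 41.2 15.7 long axis deg 69.5
shift [0.0056 0.0005 0.102 ] px [310. 227.]
```

{"name": "send_rows", "arguments": {"targets": "0.005 0 0.03 0 0 0 60;0.005 0 0.06 0 0 0 60;0.005 0 0.09 0 0 0 60;0.005 0 0.101 0 0 0 60;0.005 0 0.101 0 0 0 60;0.005 0 0.101 0 0 0 5;0.005 0 0.101 0 0 0 5;0.005 0 0.101 0 0 0 5;0.005 0 0.101 0 0 0 5;0.005 0 0.101 0 0 0 5;0.005 0 0.101 0 0 0 5;0.005 0 0.07 0 0 0 5"}}

```text
time_s: 11.75
ee_pos: [560.1, -51.2, 46.7]
ee_rot: [-179.4, 0.2, 69.5]
force: [0.4, 0.4, 0.6]
gripper_width: 15.7
gripper_force: 20.0
```

```bash
python3 -c "
from h import *
s=env.state();print(s['ee_pos'],s['ee_rot'],s['gripper_width'],s['gripper_force'],totool([450,337,170]))"
```

```text
[560.11085324 -51.2227493   46.7371747 ] [-1.79371619e+02  1.53366519e-01  6.95439102e+01] 15.707213979531666 19.99990973621607 [ 0.32492785 -0.24019406 -0.12150609]
```

{"name": "send_rows", "arguments": {"targets": "0 0 -0.04 0 0 0 5;0.01 -0.01 -0.08 0 0 0 5;0.03 -0.02 -0.12 0 0 0 5;0.325 -0.24 -0.12 0 0 0 5;0.325 -0.24 -0.12 0 0 0 5;0.325 -0.24 -0.12 0 0 0 5;0.325 -0.24 -0.12 0 0 0 5;0.325 -0.24 -0.12 0 0 0 5;0.325 -0.24 -0.12 0 0 0 5;0.325 -0.24 -0.12 0 0 0 5;0.325 -0.24 -0.12 0 0 0 5;0.325 -0.24 -0.12 0 0 0 5"}}

```text
time_s: 12.75
ee_pos: [451.7, 339.0, 171.2]
ee_rot: [-180.0, -0.0, 69.6]
force: [0.3, 0.2, 0.8]
gripper_width: 15.5
gripper_force: 20.0
```

```bash
python3 -c "
from h import *
s=env.state();print(s['ee_pos'],s['ee_rot'],s['gripper_width'],s['gripper_force'],totool([450,337,85]))"
```

```text
[451.71321894 338.98030687 171.21887416] [-1.79999369e+02 -3.29733822e-02  6.95882517e+01] 15.482426236627543 19.99843407422304 [-0.00250309 -0.00091404  0.08621746]
```

{"name": "send_rows", "arguments": {"targets": "-0.001 0 0.03 0 0 0 5;-0.001 0 0.06 0 0 0 5;-0.001 0 0.08 0 0 0 5;-0.001 0 0.086 0 0 0 5;-0.001 0 0.086 0 0 0 5;-0.001 0 0.086 0 0 0 50;-0.001 0 0.086 0 0 0 50;-0.001 0 0.086 0 0 0 50;-0.001 0 0.086 0 0 0 50;-0.001 0 0.05 0 0 0 50;-0.001 0 0.01 0 0 0 50;-0.001 0 -0.03 0 0 0 50"}}

```text
time_s: 13.75
ee_pos: [452.2, 335.4, 202.6]
ee_rot: [-180.0, 0.0, 69.5]
force: [1.5, 0.1, -0.6]
gripper_width: 45.5
gripper_force: 0.0
```

```bash
python3 -c "
from h import *
s=env.state();print(s['ee_pos'],s['ee_rot'],s['gripper_width'],totool([568,-122,120]))"
```

```text
[452.18973375 335.42258676 202.56028139] [-1.79971124e+02  3.54473074e-02  6.95363813e+01] 45.505059337718606 [-0.38801677  0.26846436  0.08266506]
```

{"name": "send_rows", "arguments": {"targets": "-0.03 0.02 0 0 0 0 60;-0.388 0.268 0 0 0 -20.4 60;-0.388 0.268 0 0 0 -20.4 60;-0.388 0.268 0 0 0 -20.4 60;-0.388 0.268 0 0 0 -20.4 60;-0.388 0.268 0 0 0 -20.4 60;-0.388 0.268 0 0 0 -20.4 60;-0.388 0.268 0 0 0 -20.4 60;-0.388 0.268 0 0 0 -20.4 60;-0.388 0.268 0 0 0 -20.4 60;-0.388 0.268 0 0 0 -20.4 60;-0.388 0.268 0 0 0 -20.4 60"}}

```text
time_s: 14.75
ee_pos: [568.7, -125.0, 201.8]
ee_rot: [179.9, 0.1, 89.8]
force: [0.6, 0.4, -0.4]
gripper_width: 54.8
gripper_force: 0.0
```

{"name": "send_rows", "arguments": {"targets": "0 0 0.03 0 0 0 60;0 0 0.06 0 0 0 60;0 0 0.08 0 0 0 60;0 0 0.08 0 0 0 60"}}

```text
time_s: 15.08
ee_pos: [565.1, -121.2, 117.2]
ee_rot: [-179.5, -0.1, 89.9]
force: [-0.3, -0.5, 0.1]
gripper_width: 54.7
gripper_force: 0.0
```

```bash
python3 -c "
from seg import *
look('w7.png',[568,-116.6,15])"
```

```text
[ 565.1 -121.2  117.2] [-1.795e+02 -1.000e-01  8.990e+01] [-13.2  23.2  97.    0.   60.3 -13.2] 54.71877116203936
px 244 292 world 519.9 -159.6 size 44.6 6.2 long axis deg 87.4
px 382 291 world 612.0 -158.5 size 46.5 11.0 long axis deg -87.8
px 318 227 world 569.3 -115.4 size 30.1 19.3 long axis deg 89.6
shift [0.0046 0.0016 0.1046] px [316. 230.]
```

{"name": "send_rows", "arguments": {"targets": "0.005 0.003 0.03 0 0 0 60;0.005 0.003 0.06 0 0 0 60;0.005 0.003 0.09 0 0 0 60;0.005 0.003 0.103 0 0 0 60;0.005 0.003 0.103 0 0 0 60;0.005 0.003 0.103 0 0 0 5;0.005 0.003 0.103 0 0 0 5;0.005 0.003 0.103 0 0 0 5;0.005 0.003 0.103 0 0 0 5;0.005 0.003 0.103 0 0 0 5;0.005 0.003 0.103 0 0 0 5;0.005 0.003 0.07 0 0 0 5"}}

```text
time_s: 16.13
ee_pos: [567.0, -115.5, 46.4]
ee_rot: [-179.3, -0.1, 90.0]
force: [-1.2, -0.9, -0.8]
gripper_width: 19.5
gripper_force: 20.0
```

```bash
python3 -c "
from h import *
s=env.state();print(s['ee_pos'],s['ee_rot'],s['gripper_width'],s['gripper_force'],totool([450,337,170]))"
```

```text
[ 566.95714249 -115.45681964   46.44272204] [-1.79348166e+02 -1.49162103e-01  8.99511816e+01] 19.489707577379512 19.999710023403168 [ 0.45267713 -0.11872725 -0.12103635]
```

{"name": "send_rows", "arguments": {"targets": "0 0 -0.04 0 0 0 5;0.01 0 -0.08 0 0 0 5;0.04 -0.01 -0.12 0 0 0 5;0.453 -0.118 -0.12 0 0 0 5;0.453 -0.118 -0.12 0 0 0 5;0.453 -0.118 -0.12 0 0 0 5;0.453 -0.118 -0.12 0 0 0 5;0.453 -0.118 -0.12 0 0 0 5;0.453 -0.118 -0.12 0 0 0 5;0.453 -0.118 -0.12 0 0 0 5;0.453 -0.118 -0.12 0 0 0 5;0.453 -0.118 -0.12 0 0 0 5"}}

```text
time_s: 17.13
ee_pos: [467.1, 282.7, 170.3]
ee_rot: [180.0, -0.0, 90.0]
force: [0.9, -0.3, 0.5]
gripper_width: 19.9
gripper_force: 20.0
```

```bash
python3 -c "
from h import *
s=env.state();print(s['ee_pos'],s['ee_rot'],s['gripper_width'],s['gripper_force'],totool([450,337,85]))"
```

```text
[467.11764403 282.70189981 170.32897363] [ 1.79971488e+02 -1.24104043e-02  8.99558404e+01] 19.930755211888275 19.997740387916565 [ 0.05426641 -0.01720195  0.08533218]
```

{"name": "send_rows", "arguments": {"targets": "0.04 -0.012 0 0 0 0 5;0.04 -0.012 0 0 0 0 5;0.04 -0.012 0 0 0 0 5;0.04 -0.012 0 0 0 0 5"}}

```text
time_s: 17.47
ee_pos: [455.9, 320.5, 169.9]
ee_rot: [-180.0, 0.0, 90.0]
force: [0.4, -0.1, -0.2]
gripper_width: 19.8
gripper_force: 20.0
```

```bash
python3 -c "
from h import *
s=env.state();print(s['ee_pos'],s['gripper_width'],s['gripper_force'],totool([450,337,85]))"
```

```text
[455.93221483 320.47168853 169.89214071] 19.764177218604402 19.999698400497437 [ 0.01659652 -0.00592073  0.08487963]
```

Commands continue from the pose actually reached. Next: finish the move, lower and release.

{"name": "send_rows", "arguments": {"targets": "0.016 -0.006 0 0 0 0 5;0.016 -0.006 0.03 0 0 0 5;0.016 -0.006 0.06 0 0 0 5;0.016 -0.006 0.08 0 0 0 5;0.016 -0.006 0.08 0 0 0 5;0.016 -0.006 0.08 0 0 0 50;0.016 -0.006 0.08 0 0 0 50;0.016 -0.006 0.08 0 0 0 50;0.016 -0.006 0.08 0 0 0 50;0.016 -0.006 0.05 0 0 0 50;0.016 -0.006 0.01 0 0 0 50;0.016 -0.006 -0.03 0 0 0 50"}}

```text
time_s: 18.47
ee_pos: [449.7, 336.5, 201.6]
ee_rot: [-180.0, 0.0, 90.0]
force: [0.3, 0.9, -0.4]
gripper_width: 45.7
gripper_force: 0.0
```

```bash
python3 -c "
from h import *
s=env.state();print(s['ee_pos'],s['ee_rot'],s['gripper_width'],totool([471,-116,150]))"
```

```text
[449.71844161 336.54346147 201.59913294] [-1.79958334e+02  2.82773684e-02  8.99508185e+01] 45.6825530992089 [-0.45249951  0.02170768  0.05180669]
```

{"name": "send_rows", "arguments": {"targets": "-0.03 0 0 0 0 0 60;-0.452 0.022 0 0 0 23 60;-0.452 0.022 0 0 0 23 60;-0.452 0.022 0 0 0 23 60;-0.452 0.022 0 0 0 23 60;-0.452 0.022 0 0 0 23 60;-0.452 0.022 0 0 0 23 60;-0.452 0.022 0 0 0 23 60;-0.452 0.022 0 0 0 23 60;-0.452 0.022 0 0 0 23 60;-0.452 0.022 0 0 0 23 60;-0.452 0.022 0 0 0 23 60"}}

```text
time_s: 19.47
ee_pos: [472.3, -120.9, 201.2]
ee_rot: [179.8, 0.1, 66.7]
force: [1.4, 0.1, 0.8]
gripper_width: 55.2
gripper_force: 0.0
```

{"name": "send_rows", "arguments": {"targets": "0 0 0.04 0 0 0 60;0 0 0.07 0 0 0 60;0 0 0.08 0 0 0 60;0 0 0.08 0 0 0 60"}}

```text
time_s: 19.8
ee_pos: [470.1, -114.3, 118.3]
ee_rot: [-179.7, 0.0, 67.0]
force: [-0.5, 0.3, 0.7]
gripper_width: 54.5
gripper_force: 0.0
```

```bash
python3 -c "
from seg import *
look('w8.png',[471,-114.5,15],20)"
```

```text
[ 470.1 -114.3  118.3] [-179.7    0.    67. ] [-15.   15.3 109.2   0.   55.7   8. ] 54.50850777330764
px 244 292 world 412.0 -134.4 size 45.7 6.3 long axis deg 64.4
px 382 291 world 499.2 -170.1 size 47.7 11.2 long axis deg 69.2
px 313 233 world 471.7 -114.8 size 24.2 21.2 long axis deg 67.6
shift [-0.0002 -0.0006  0.1051] px [312. 234.]
```

{"name": "send_rows", "arguments": {"targets": "0 0 0.03 0 0 0 60;0 0.001 0.06 0 0 0 60;0 0.001 0.09 0 0 0 60;0 0.001 0.105 0 0 0 60;0 0.001 0.105 0 0 0 60;0 0.001 0.105 0 0 0 5;0 0.001 0.105 0 0 0 5;0 0.001 0.105 0 0 0 5;0 0.001 0.105 0 0 0 5;0 0.001 0.105 0 0 0 5;0 0.001 0.105 0 0 0 5;0 0.001 0.07 0 0 0 5"}}

```text
time_s: 20.85
ee_pos: [468.7, -114.5, 46.1]
ee_rot: [-179.3, 0.1, 67.0]
force: [0.2, -0.3, -0.9]
gripper_width: 21.5
gripper_force: 20.0
```

```bash
python3 -c "
from h import *
s=env.state();print(s['ee_pos'],s['ee_rot'],s['gripper_width'],s['gripper_force'],totool([450,337,170]))"
```

```text
[ 468.67302535 -114.45559019   46.1149213 ] [-1.79341317e+02  8.96860671e-02  6.69523135e+01] 21.496896295167943 19.99982178211212 [ 0.40791525 -0.1953448  -0.12228616]
```

{"name": "send_rows", "arguments": {"targets": "0 0 -0.04 0 0 0 5;0.01 0 -0.08 0 0 0 5;0.04 -0.02 -0.12 0 0 0 5;0.408 -0.195 -0.12 0 0 0 5;0.408 -0.195 -0.12 0 0 0 5;0.408 -0.195 -0.12 0 0 0 5;0.408 -0.195 -0.12 0 0 0 5;0.408 -0.195 -0.12 0 0 0 5;0.408 -0.195 -0.12 0 0 0 5;0.408 -0.195 -0.12 0 0 0 5;0.408 -0.195 -0.12 0 0 0 5;0.408 -0.195 -0.12 0 0 0 5"}}

```text
time_s: 21.85
ee_pos: [454.1, 297.7, 169.4]
ee_rot: [180.0, -0.0, 67.0]
force: [1.4, -0.7, 0.4]
gripper_width: 21.9
gripper_force: 20.0
```

```bash
python3 -c "
from h import *
s=env.state();print(s['ee_pos'],s['ee_rot'],s['gripper_width'],s['gripper_force'],totool([450,337,85]))"
```

```text
[454.12414152 297.65088608 169.3628747 ] [ 1.79983985e+02 -1.38130154e-02  6.69676540e+01] 21.94677472754638 19.998015761375427 [ 0.03457845 -0.01921433  0.08436585]
```

{"name": "send_rows", "arguments": {"targets": "0.034 -0.019 0 0 0 0 5;0.034 -0.019 0.01 0 0 0 5;0.034 -0.019 0.04 0 0 0 5;0.034 -0.019 0.07 0 0 0 5;0.034 -0.019 0.08 0 0 0 5;0.034 -0.019 0.08 0 0 0 50;0.034 -0.019 0.08 0 0 0 50;0.034 -0.019 0.08 0 0 0 50;0.034 -0.019 0.08 0 0 0 50;0.034 -0.019 0.05 0 0 0 50;0.034 -0.019 0.01 0 0 0 50;0.034 -0.019 -0.03 0 0 0 50"}}

```text
time_s: 22.85
ee_pos: [450.4, 334.0, 201.2]
ee_rot: [-180.0, -0.0, 66.9]
force: [0.2, 0.8, -0.6]
gripper_width: 45.3
gripper_force: 0.0
```

```bash
python3 -c "
from h import *
s=env.state();print(s['ee_pos'],s['ee_rot'],s['qpos'].round(1),s['gripper_width'],totool([450,337,260]))
f=grab('wrist','w9.png')
g=grab('side','s9.png')['image'][150:390,60:480]
c=np.hstack([cv2.resize(f['image'],(400,300)),cv2.resize(g,(400,300))]); cv2.imwrite('pics/c9.png',c)
"
```

```text
[450.41240613 334.03987844 201.16378334] [-1.79996491e+02 -2.94583595e-05  6.69364935e+01] [35.4 17.5 92.7  0.  69.8 58.4] 45.307430248648416 [ 0.00256199 -0.00154268 -0.05883612]
```

View pics/c9.png

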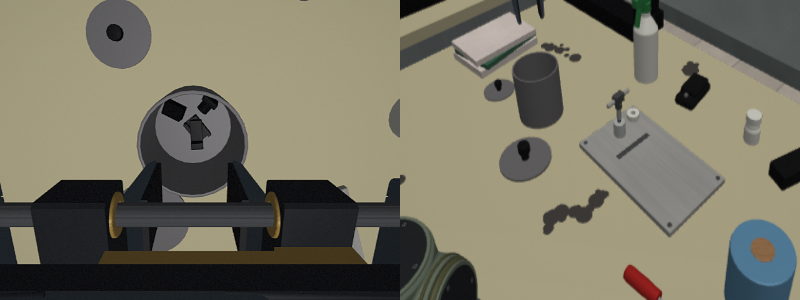

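All four bits are in the tub and the plate is clear. The tap is next; its bars lie at about 4.5°, so I'll take yaw 184.5.

{"name": "send_rows", "arguments": {"targets": "-0.01 0.01 -0.01 0 0 -7 45;-0.1665 0.163 -0.01 0 0 -80 45;-0.1665 0.163 -0.01 0 0 -80 45;-0.1665 0.163 -0.01 0 0 -80 45;-0.1665 0.163 -0.01 0 0 -80 45;-0.1665 0.163 -0.01 0 0 -80 45;-0.1665 0.163 -0.01 0 0 -80 45;-0.1665 0.163 -0.01 0 0 -80 45;-0.1665 0.163 -0.01 0 0 -80 45;-0.1665 0.163 -0.01 0 0 -80 45;-0.1665 0.163 -0.01 0 0 -80 45;-0.1665 0.163 -0.01 0 0 -80 45"}}

```text
time_s: 23.95
ee_pos: [535.6, 117.0, 209.8]
ee_rot: [179.9, 0.1, 147.2]
force: [-0.5, 0.8, 0.0]
gripper_width: 40.9
gripper_force: 0.0
```

{"name": "send_rows", "arguments": {"targets": "0 0 0 0 0 -37.5 45;0 0 0 0 0 -37.5 45;0 0 0 0 0 -37.5 45;0 0 0 0 0 -37.5 45;0 0 0 0 0 -37.5 45;0 0 0 0 0 -37.5 45;0 0 0 0 0 -37.5 45;0 0 0 0 0 -37.5 45"}}

```text
time_s: 24.62
ee_pos: [535.5, 117.3, 209.6]
ee_rot: [180.0, 0.1, -175.6]
force: [0.4, 0.8, -0.2]
gripper_width: 41.2
gripper_force: 0.0
```

```bash
python3 -c "
from h import *
s=env.state();print(s['ee_pos'],s['ee_rot'],s['qpos'].round(1),s['gripper_width'])
f=grab('wrist','w10.png'); print(topix(f,(535,117,103)))
cv2.imwrite('pics/c10.png',cv2.resize(f['image'][160:360,210:430],None,fx=3,fy=3,interpolation=3)[:600])
"
```

```text
[535.51700064 117.26883725 209.6146305 ] [ 1.79986401e+02  6.71015756e-02 -1.75621173e+02] [ 11.1  16.   93.6   0.   70.3 -83.2] 41.22471203186938
[311.6681439  230.32842976]
```

View pics/c10.png

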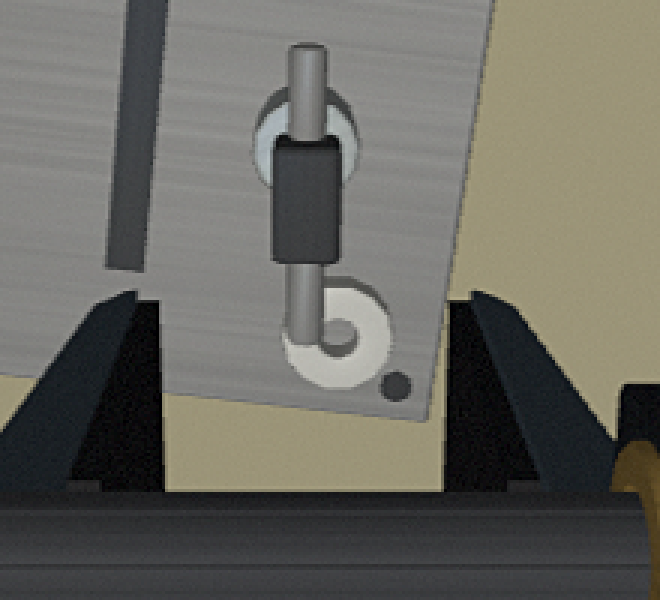

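The block is centred at (312,228) against a prediction of (312,230), and it is aligned with the fingers. Descend and grip.

{"name": "send_rows", "arguments": {"targets": "0.001 0 0.03 0 0 0 45;0.001 0 0.06 0 0 0 45;0.001 0 0.09 0 0 0 45;0.001 0 0.115 0 0 0 45;0.001 0 0.122 0 0 0 45;0.001 0 0.1235 0 0 0 45;0.001 0 0.1235 0 0 0 45;0.001 0 0.1235 0 0 0 5;0.001 0 0.1235 0 0 0 5;0.001 0 0.1235 0 0 0 5;0.001 0 0.1235 0 0 0 5;0.001 0 0.1235 0 0 0 5", "grip_force": 45}}

```text
time_s: 25.67
ee_pos: [535.0, 117.7, 86.5]
ee_rot: [179.9, 0.1, -175.6]
force: [-0.1, 0.7, 2.4]
gripper_width: 15.6
gripper_force: 45.0
```

{"name": "send_rows", "arguments": {"targets": "0 0 0 0 0 0 5;0 0 0 0 0 5 5;0 0 0 0 0 10 5;0 0 0 0 0 15 5;0 0 0 0 0 20 5;0 0 0 0 0 20 5"}}

```text
time_s: 26.17
ee_pos: [534.9, 117.4, 86.4]
ee_rot: [180.0, 0.1, 164.4]
force: [0.3, 0.1, 5.2]
gripper_width: 15.5
gripper_force: 45.0
```

```bash
python3 -c "
from h import *
s=env.state();print(s)"
```

```text
{'time_s': 26.1667, 'qpos': array([ 1.11765714e+01,  2.23147222e+01,  1.03734286e+02, -6.88333906e-03,
        5.38673225e+01, -6.32074203e+01]), 'qvel': array([-0.06423205, -0.03255908, -0.04828592,  0.28624575, -0.03203362,
       -6.08607473]), 'effort': array([ -0.06098466, -38.23272943, -17.76325285,  -0.13895882,
        -0.04289076,   0.47776278]), 'ee_pos': array([534.90705243, 117.37628619,  86.35027597]), 'ee_rot': array([1.79967253e+02, 7.71951013e-02, 1.64388024e+02]), 'force': array([0.33865283, 0.14685058, 5.18628166]), 'torque': array([-0.03892903,  0.07655751, -0.14342097]), 'gripper_force': 45.000343322753906, 'gripper_width': 15.453736065922548}
```

{"name": "send_rows", "arguments": {"targets": "0 0 0 0 0 7 5;0 0 0 0 0 14 5;0 0 0 0 0 21 5;0 0 0 0 0 28 5;0 0 0 0 0 35 5;0 0 0 0 0 42 5;0 0 0.0005 0 0 49 5;0 0 0.0005 0 0 56 5;0 0 0.0005 0 0 63 5;0 0 0.0005 0 0 70 5;0 0 0.0005 0 0 77 5;0 0 0.0005 0 0 84 5"}}

```text
time_s: 27.17
ee_pos: [533.7, 116.7, 85.8]
ee_rot: [-179.9, 0.1, 80.3]
force: [-2.5, -1.4, 7.5]
gripper_width: 15.6
gripper_force: 45.0
```

```bash
python3 -c "
from h import *
s=env.state();print(s['ee_pos'],s['ee_rot'],s['qpos'],s['force'],s['torque'],s['gripper_width'])"
```

```text
[533.73013723 116.70170686  85.79402015] [-1.79943723e+02  7.57126965e-02  8.03056456e+01] [ 1.11588348e+01  2.23246371e+01  1.03816416e+02 -6.27422040e-02
  5.39385060e+01  2.08901950e+01] [-2.50172356 -1.36104095  7.54836022] [-0.38515985  0.72737835  0.22467995] 15.617948085823231
```

{"name": "send_rows", "arguments": {"targets": "-0.0005 -0.0007 0 0 0 7 5;-0.0005 -0.0007 0 0 0 14 5;-0.0005 -0.0007 0 0 0 21 5;-0.0005 -0.0007 0 0 0 28 5;-0.0005 -0.0007 0 0 0 35 5;-0.0005 -0.0007 0 0 0 42 5;-0.0005 -0.0007 0.0005 0 0 49 5;-0.0005 -0.0007 0.0005 0 0 56 5;-0.0005 -0.0007 0.0005 0 0 63 5;-0.0005 -0.0007 0.0005 0 0 70 5;-0.0005 -0.0007 0.0005 0 0 77 5;-0.0005 -0.0007 0.0005 0 0 84 5"}}

```text
time_s: 28.17
ee_pos: [532.8, 117.7, 85.3]
ee_rot: [-179.9, 0.1, -3.8]
force: [-3.0, 3.5, 7.0]
gripper_width: 15.5
gripper_force: 45.0
```

{"name": "send_rows", "arguments": {"targets": "0 0 0 0 0 5 5;0 0 0 0 0 7 5;0 0 0 0 0 7 5;0 0 0 0 0 7 5"}}

```text
time_s: 28.5
ee_pos: [532.8, 117.8, 85.3]
ee_rot: [-179.9, 0.1, -10.5]
force: [-3.4, 3.5, 7.9]
gripper_width: 15.6
gripper_force: 45.0
```

```bash
python3 -c "
from h import *
s=env.state();print(s['ee_pos'],s['ee_rot'],s['qpos'],s['force'],s['torque'],s['gripper_width'])
f=grab('side','s11.png'); f=grab('scene','f11.png')
a=cv2.imread('pics/s11.png')[200:270,250:330];b=f['image'][210:280,300:380]
cv2.imwrite('pics/c11.png',cv2.resize(np.hstack([a,b]),None,fx=4.5,fy=4.5,interpolation=3))"
```

```text
[532.83928943 117.83298213  85.27501278] [-1.79912082e+02  9.47398028e-02 -1.04514709e+01] [ 11.19051984  22.29669944 103.95639557   0.14456401  53.80262833
 111.55663173] [-3.43927666  3.48658609  7.9420667 ] [0.6572672  0.80444356 0.03499707] 15.614258559635777
```

Tap at about 195° (3.40 rad). Now back a quarter turn or so.

{"name": "send_rows", "arguments": {"targets": "0 0 0 0 0 -7 5;0 0 0 0 0 -14 5;0 0 0 0 0 -21 5;0 0 0 0 0 -28 5;0 0 0 0 0 -35 5;0 0 -0.0005 0 0 -42 5;0 0 -0.0005 0 0 -49 5;0 0 -0.0005 0 0 -56 5;0 0 -0.0005 0 0 -63 5;0 0 -0.0005 0 0 -70 5;0 0 -0.0005 0 0 -77 5;0 0 -0.0005 0 0 -84 5"}}

```text
time_s: 29.6
ee_pos: [533.5, 116.7, 85.8]
ee_rot: [180.0, 0.0, 73.9]
force: [-0.9, -1.1, 7.5]
gripper_width: 15.8
gripper_force: 45.0
```

{"name": "send_rows", "arguments": {"targets": "0 0 0 0 0 -7 5;0 0 0 0 0 -14 5;0 0 0 0 0 -14 5;0 0 0 0 0 -14 5;0 0 0 0 0 -14 5;0 0 0 0 0 -14 5"}}

```text
time_s: 30.1
ee_pos: [533.7, 116.6, 85.9]
ee_rot: [180.0, 0.0, 87.6]
force: [-1.4, -1.6, 7.7]
gripper_width: 16.0
gripper_force: 45.0
```

{"name": "send_rows", "arguments": {"targets": "0 0 0 0 0 7 5;0 0 0 0 0 14 5;0 0 0 0 0 21 5;0 0 0 0 0 28 5;0 0 0 0 0 35 5;0 0 0.0005 0 0 42 5;0 0 0.0005 0 0 49 5;0 0 0.0005 0 0 56 5;0 0 0.0005 0 0 63 5;0 0 0.0005 0 0 70 5;0 0 0.0005 0 0 77 5;0 0 0.0005 0 0 84 5"}}

```text
time_s: 31.1
ee_pos: [532.8, 117.6, 85.4]
ee_rot: [-179.9, 0.1, 3.2]
force: [-3.3, 2.4, 7.0]
gripper_width: 15.4
gripper_force: 45.0
```

{"name": "send_rows", "arguments": {"targets": "0 0 0 0 0 0 5;0 0 0 0 0 0 5;0 0 0 0 0 0 45;0 0 0 0 0 0 45;0 0 0 0 0 0 45;0 0 0 0 0 0 45;0 0 -0.02 0 0 0 45;0 0 -0.05 0 0 0 45;0 0 -0.06 0 0 0 45;0 0 -0.06 0 0 -7 45;0 0 -0.06 0 0 -14 45;0 0 -0.06 0 0 -21 45"}}

```text
time_s: 32.1
ee_pos: [533.6, 116.8, 144.5]
ee_rot: [180.0, -0.0, 24.8]
force: [0.3, -0.5, -0.7]
gripper_width: 40.9
gripper_force: 0.0
```

{"name": "send_rows", "arguments": {"targets": "0 0 0 0 0 -7 45;0 0 0 0 0 -14 45;0 0 0 0 0 -21 45;0 0 0 0 0 -28 45;0 0 0 0 0 -35 45;0 0 0 0 0 -42 45;0 0 0 0 0 -49 45;0 0 0 0 0 -56 45;0 0 0 0 0 -63 45;0 0 0 0 0 -70 45;0 0 0 0 0 -77 45;0 0 0 0 0 -84 45"}}

```text
time_s: 33.1
ee_pos: [533.5, 116.8, 144.0]
ee_rot: [-180.0, -0.0, 108.8]
force: [-0.2, 0.9, 0.2]
gripper_width: 41.2
gripper_force: 0.0
```

{"name": "send_rows", "arguments": {"targets": "0 0 0 0 0 -7 45;0 0 0 0 0 -14 45;0 0 0 0 0 -21 45;0 0 0 0 0 -28 45;0 0 0 0 0 -35 45;0 0 0 0 0 -42 45;0 0 0 0 0 -49 45;0 0 0 0 0 -56 45;0 0 0 0 0 -63 45;0 0 0 0 0 -70 45;0 0 0 0 0 -75 45;0 0 0 0 0 -75 45"}}

```text
time_s: 34.1
ee_pos: [533.5, 116.8, 144.1]
ee_rot: [-180.0, -0.0, -176.5]
force: [-1.0, -0.5, 0.6]
gripper_width: 41.0
gripper_force: 0.0
```

```bash
python3 -c "
from h import *
s=env.state();print(s['ee_pos'],s['ee_rot'],s['qpos'].round(1),s['gripper_width'])
f=grab('wrist','w12.png'); print(topix(f,(534,117,102)))
cv2.imwrite('pics/c12.png',cv2.resize(f['image'][120:320,210:430],None,fx=3,fy=3,interpolation=3)[:600])
"
```

```text
[533.51867031 116.77970501 144.0734186 ] [-1.79991119e+02 -2.81015338e-02 -1.76451688e+02] [ 11.1  18.9  99.5  -0.   61.6 -82.4] 41.047530114338464
[312.62201884 263.40126938]
```

View pics/c12.png

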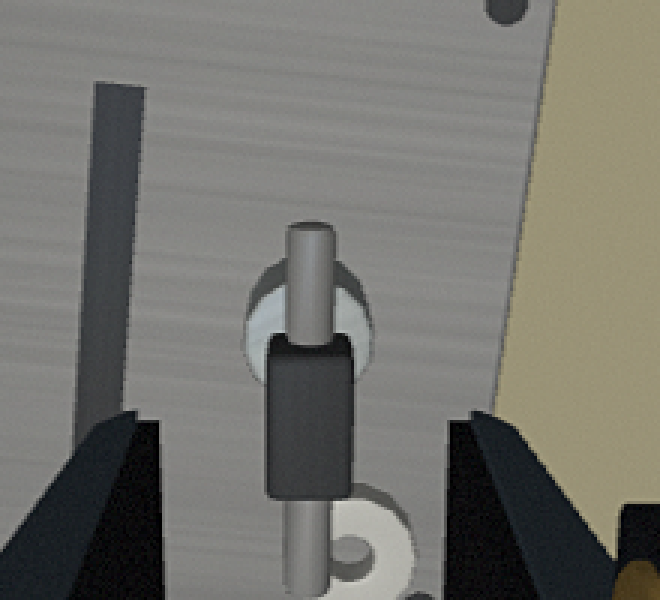

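The block is still aligned with the fingers, centred at (313,262). Regrip and go forward to about 280°.

{"name": "send_rows", "arguments": {"targets": "0 0 0.03 0 0 0 45;0 0 0.05 0 0 0 45;0 0 0.058 0 0 0 45;0 0 0.059 0 0 0 45;0 0 0.059 0 0 0 45;0 0 0.059 0 0 0 5;0 0 0.059 0 0 0 5;0 0 0.059 0 0 0 5;0 0 0.059 0 0 0 5;0 0 0.059 0 0 0 5;0 0 0.059 0 0 7 5;0 0 0.059 0 0 14 5"}}

```text
time_s: 35.15
ee_pos: [534.1, 117.4, 86.3]
ee_rot: [179.9, 0.1, 169.1]
force: [-1.2, 0.6, 2.5]
gripper_width: 15.5
gripper_force: 45.0
```

{"name": "send_rows", "arguments": {"targets": "0 0 0 0 0 7 5;0 0 0 0 0 14 5;0 0 0 0 0 21 5;0 0 0 0 0 28 5;0 0 0 0 0 35 5;0 0 0.0005 0 0 42 5;0 0 0.0005 0 0 49 5;0 0 0.0005 0 0 56 5;0 0 0.0005 0 0 63 5;0 0 0.0005 0 0 70 5;0 0 0.0005 0 0 77 5;0 0 0.0005 0 0 84 5"}}

```text
time_s: 36.15
ee_pos: [533.7, 117.4, 85.8]
ee_rot: [180.0, -0.0, 85.1]
force: [-1.1, 2.3, 3.2]
gripper_width: 15.8
gripper_force: 45.0
```

{"name": "send_rows", "arguments": {"targets": "0 0 0 0 0 2 5;0 0 0 0 0 2 5;0 0 0 0 0 2 5"}}

```text
time_s: 36.4
ee_pos: [533.7, 117.4, 85.7]
ee_rot: [180.0, -0.1, 83.5]
force: [-1.5, 2.3, 5.9]
gripper_width: 16.1
gripper_force: 45.0
```

```bash
python3 -c "
from h import *
s=env.state();print(s['qpos'].round(1),s['torque'],s['time_s'])"
```

```text
[1.120e+01 2.230e+01 1.039e+02 1.000e-01 5.380e+01 1.760e+01] [ 0.32876465  0.45561812 -0.0858621 ] 36.4
```

{"name": "send_rows", "arguments": {"targets": "0 0 0 0 0 -7 5;0 0 0 0 0 -14 5;0 0 0 0 0 -21 5;0 0 0 0 0 -28 5;0 0 0 0 0 -35 5;0 0 -0.0005 0 0 -42 5;0 0 -0.0005 0 0 -49 5;0 0 -0.0005 0 0 -56 5;0 0 -0.0005 0 0 -63 5;0 0 -0.0005 0 0 -70 5;0 0 -0.0005 0 0 -77 5;0 0 -0.0005 0 0 -84 5"}}

```text
time_s: 37.4
ee_pos: [534.1, 117.4, 86.2]
ee_rot: [179.9, 0.1, 167.8]
force: [-1.0, 2.5, 3.6]
gripper_width: 15.9
gripper_force: 45.0
```

{"name": "send_rows", "arguments": {"targets": "0 0 0 0 0 -7 5;0 0 0 0 0 -10 5;0 0 0 0 0 -10 5;0 0 0 0 0 -10 5;0 0 0 0 0 -10 5"}}

```text
time_s: 37.82
ee_pos: [534.1, 117.4, 86.2]
ee_rot: [179.9, 0.1, 177.4]
force: [-1.6, 2.8, 5.4]
gripper_width: 15.7
gripper_force: 45.0
```

{"name": "send_rows", "arguments": {"targets": "0 0 0 0 0 7 5;0 0 0 0 0 14 5;0 0 0 0 0 21 5;0 0 0 0 0 28 5;0 0 0 0 0 35 5;0 0 0.0005 0 0 42 5;0 0 0.0005 0 0 49 5;0 0 0.0005 0 0 56 5;0 0 0.0005 0 0 63 5;0 0 0.0005 0 0 70 5;0 0 0.0005 0 0 77 5;0 0 0.0005 0 0 84 5"}}

```text
time_s: 38.82
ee_pos: [533.7, 117.3, 85.7]
ee_rot: [180.0, -0.0, 93.1]
force: [-1.6, 2.2, 5.9]
gripper_width: 15.8
gripper_force: 45.0
```

{"name": "send_rows", "arguments": {"targets": "0 0 0 0 0 7 5;0 0 0 0 0 14 5;0 0 0 0 0 21 5;0 0 0 0 0 28 5;0 0 0 0 0 35 5;0 0 0.0005 0 0 42 5;0 0 0.0005 0 0 49 5;0 0 0.0005 0 0 56 5;0 0 0.0005 0 0 63 5;0 0 0.0005 0 0 70 5;0 0 0.0005 0 0 77 5;0 0 0.0005 0 0 82 5"}}

```text
time_s: 39.82
ee_pos: [533.6, 117.6, 85.3]
ee_rot: [-179.9, -0.0, 11.1]
force: [-2.4, 3.9, 6.9]
gripper_width: 15.4
gripper_force: 45.0
```

```bash
python3 -c "
from h import *
s=env.state();print(s['qpos'].round(1),s['torque'],s['time_s'])"
```

```text
[1.120e+01 2.230e+01 1.039e+02 1.000e-01 5.370e+01 9.000e+01] [0.77446391 0.62488492 0.17248335] 39.8167
```

{"name": "send_rows", "arguments": {"targets": "0 0 0 0 0 3 5;0 0 0 0 0 6 5;0 0 0 0 0 9 5;0 0 0 0 0 9 5;0 0 0 0 0 9 5;0 0 0 0 0 9 5"}}

```text
time_s: 40.32
ee_pos: [533.6, 117.7, 85.2]
ee_rot: [-179.9, -0.0, 2.4]
force: [-2.2, 3.0, 6.3]
gripper_width: 15.5
gripper_force: 45.0
```

```bash
python3 -c "
from h import *
s=env.state();print(s['ee_rot'],s['qpos'].round(1),s['torque'],s['effort'][5],s['gripper_width'])"
```

```text
[-1.79905845e+02 -2.07906619e-02  2.35551179e+00] [1.120e+01 2.230e+01 1.039e+02 1.000e-01 5.370e+01 9.880e+01] [ 0.76846721  0.63826997 -0.03112288] -0.046872454695403576 15.49713525973936
```

{"name": "send_rows", "arguments": {"targets": "0 0 0 0 0 2 5;0 0 0 0 0 4 5;0 0 0 0 0 6 5;0 0 0 0 0 6 5;0 0 0 0 0 6 5"}}

```text
time_s: 40.73
ee_pos: [533.6, 117.7, 85.2]
ee_rot: [-179.9, -0.0, -3.6]
force: [-1.8, 4.2, 5.8]
gripper_width: 15.6
gripper_force: 45.0
```

```bash
python3 -c "
from h import *
s=env.state();print(s['ee_rot'],s['qpos'].round(1),s['torque'],s['effort'][5],s['gripper_width'])"
```

```text
[-1.79906360e+02 -1.06003153e-02 -3.62255580e+00] [1.120e+01 2.230e+01 1.039e+02 1.000e-01 5.370e+01 1.047e+02] [0.77885081 0.5959329  0.06101309] 0.07526078727096319 15.629717417789822
```

{"name": "send_rows", "arguments": {"targets": "0 0 0 0 0 3 5;0 0 0 0 0 6 5;0 0 0 0 0 9 5"}}

```text
time_s: 40.98
ee_pos: [533.7, 117.4, 85.2]
ee_rot: [-180.0, -0.0, -12.4]
force: [-0.2, 4.2, 6.3]
gripper_width: 17.1
gripper_force: 45.0
```

```bash
python3 -c "
from h import *
s=env.state();print(s['ee_rot'],s['qpos'].round(1),s['torque'],s['effort'][5],s['gripper_width'])"
```

```text
[-1.79992546e+02 -4.40216407e-02 -1.24472498e+01] [ 11.2  22.3 103.9  -0.   53.7 113.7] [0.75180701 0.17623367 1.45606591] 1.0655099898576736 17.097265755490497
```

The stop is felt: torque is 1.46 N m and the jaws are being spread. Ease off, release and rise.

{"name": "send_rows", "arguments": {"targets": "0 0 0 0 0 -4 5;0 0 0 0 0 -7 5;0 0 0 0 0 -7 5;0 0 0 0 0 -7 5;0 0 0 0 0 -7 45;0 0 0 0 0 -7 45;0 0 0 0 0 -7 45;0 0 0 0 0 -7 45;0 0 -0.02 0 0 -7 45;0 0 -0.05 0 0 -7 45;0 0 -0.08 0 0 -7 45;0 0 -0.1 0 0 -7 45"}}

```text
time_s: 41.98
ee_pos: [534.5, 116.8, 186.9]
ee_rot: [-180.0, -0.2, -5.6]
force: [-0.6, 0.1, -0.0]
gripper_width: 41.5
gripper_force: 0.0
```

```bash
python3 -c "
from h import *
s=env.state();print(s['ee_pos'],s['ee_rot'],s['qpos'].round(1),s['gripper_width'],totool([329,227.5,150]))
f=grab('wrist','w13.png'); print(topix(f,(534,117,101)))
import sys
a=f['image'][120:320,210:430]; cv2.imwrite('pics/c13.png',cv2.resize(a,None,fx=2.5,fy=2.5,interpolation=3))
"
```

```text
[534.47754423 116.78085017 186.92475149] [-1.79973921e+02 -1.51565340e-01 -5.57067782e+00] [ 11.1  16.8  95.9  -0.   67.1 106.7] 41.4985202687254 [-0.21535194 -0.09023325  0.03639628]
[309.48853109 241.78688699]
```

View pics/c13.png

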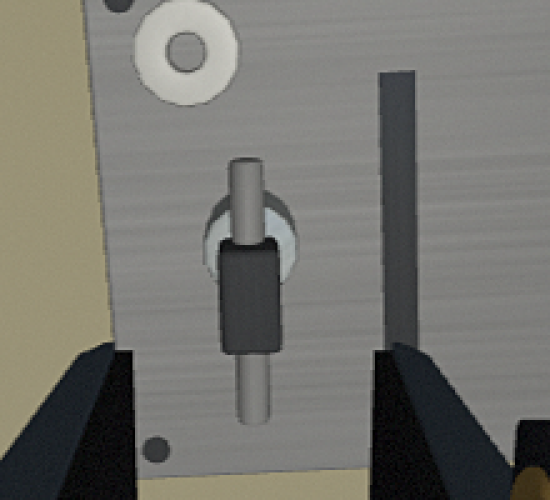

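The bars have turned to −4.3°, having started at about +3.6°. That is one full turn plus about 8°, which fits a start slightly below 0 and the tap now against its stop. Now the lid.

{"name": "send_rows", "arguments": {"targets": "-0.02 -0.01 0 0 0 -7 60;-0.215 -0.09 0.03 0 0 -80 60;-0.215 -0.09 0.03 0 0 -80 60;-0.215 -0.09 0.03 0 0 -80 60;-0.215 -0.09 0.03 0 0 -80 60;-0.215 -0.09 0.03 0 0 -80 60;-0.215 -0.09 0.03 0 0 -80 60;-0.215 -0.09 0.03 0 0 -80 60;-0.215 -0.09 0.03 0 0 -80 60;-0.215 -0.09 0.03 0 0 -80 60;-0.215 -0.09 0.03 0 0 -80 60;-0.215 -0.09 0.03 0 0 -80 60"}}

```text
time_s: 43.03
ee_pos: [328.2, 227.0, 154.3]
ee_rot: [-180.0, 0.0, 74.6]
force: [0.2, -0.2, 0.5]
gripper_width: 54.6
gripper_force: 0.0
```

{"name": "send_rows", "arguments": {"targets": "0 0 0.02 0 0 -7 60;0 0 0.04 0 0 -14 60;0 0 0.05 0 0 -15.6 60;0 0 0.05 0 0 -15.6 60;0 0 0.05 0 0 -15.6 60"}}

```text
time_s: 43.45
ee_pos: [328.2, 227.0, 104.3]
ee_rot: [-179.9, 0.0, 89.9]
force: [0.4, -0.6, 1.0]
gripper_width: 54.9
gripper_force: 0.0
```

```bash
python3 - <<'E'
from h import *
s=env.state();print(s['ee_pos'],s['ee_rot'],s['qpos'].round(1),s['gripper_width'])
f=grab('wrist','w14.png')
m=(f['image'].max(2)<60).astype(np.uint8); m[320:]=0; m[:,:245]=0; m[:,380:]=0
cs,_=cv2.findContours(m,cv2.RETR_EXTERNAL,cv2.CHAIN_APPROX_NONE)
for c in cs:
    if cv2.contourArea(c)>300:
        (u,v),r=cv2.minEnclosingCircle(c); print(u,v,r,cv2.boundingRect(c),toworld(f,u,v,42))
print('exp',topix(f,(329,227.5,42)),totool([329,227.5,18]))
E
```

```text
[328.20661538 227.02185378 104.28294318] [-1.79943226e+02  4.22415374e-02  8.98977911e+01] [ 33.    9.1 120.4  -0.   50.6  33.1] 54.89079200127391
317.0 242.5 24.824481964111328 (294, 218, 47, 50) [332.0536957  231.64640428  42.        ]
exp [311.72631325 249.34382253] [6.51730429e-05 2.22048719e-04 8.68876348e-02]
```

{"name": "send_rows", "arguments": {"targets": "0.003 0.0035 0.03 0 0 0 60;0.003 0.0035 0.06 0 0 0 60;0.003 0.0035 0.08 0 0 0 60;0.003 0.0035 0.0865 0 0 0 60;0.003 0.0035 0.0865 0 0 0 60;0.003 0.0035 0.0865 0 0 0 20;0.003 0.0035 0.0865 0 0 0 20;0.003 0.0035 0.0865 0 0 0 20;0.003 0.0035 0.0865 0 0 0 20;0.003 0.0035 0.0865 0 0 0 20;0.003 0.0035 0.0865 0 0 0 20;0.003 0.0035 0.06 0 0 0 20", "grip_force": 40}}

```text
time_s: 44.5
ee_pos: [329.3, 228.6, 42.3]
ee_rot: [-179.6, 0.3, 90.0]
force: [-0.6, -0.4, -1.6]
gripper_width: 26.9
gripper_force: 40.0
```

{"name": "send_rows", "arguments": {"targets": "0 0 -0.04 0 0 0 20;0 0 -0.08 0 0 0 20;0 0 -0.12 0 0 0 20;0 0 -0.13 0 0 0 20;0 0 -0.13 0 0 0 20"}}

```text
time_s: 44.92
ee_pos: [333.7, 231.5, 178.0]
ee_rot: [179.6, -0.3, 90.0]
force: [-0.0, -0.7, -2.4]
gripper_width: 26.8
gripper_force: 40.0
```

```bash
python3 - <<'E'
from h import *
s=env.state();print(s['ee_pos'],s['ee_rot'],s['gripper_width'],s['gripper_force'])
f=grab('wrist','w15.png')
# tub rim ellipse points: aid
g=cv2.GaussianBlur(f['image'],(3,3),0); cv2.imwrite('pics/w15.png',g); print(totool([450,337,120]))
E
```

```text
[333.7074186  231.48130467 178.00436001] [179.58862085  -0.26995774  90.0499376 ] 26.76564167358257 39.99968111515045
[0.10626218 0.11773714 0.0561372 ]
```

View pics/w15.png

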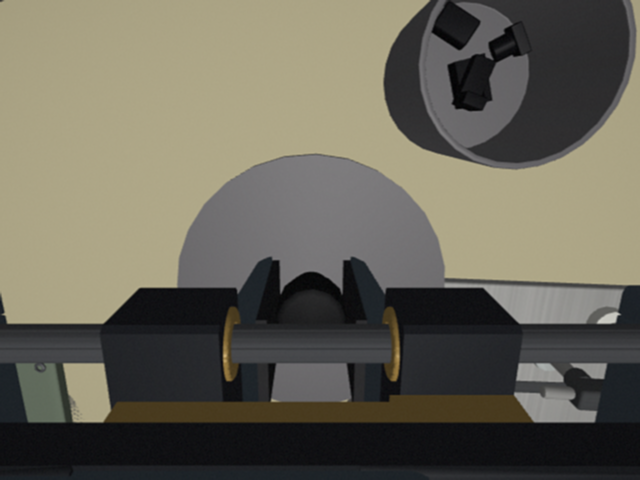

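The lid is held level, and its flange is centred near column 311.5. All four bits are visible in the tub. The rim spans columns 418–637 with its bottom at row 168.

```bash
python3 - <<'E'
from h import *
from scipy.optimize import least_squares
s=env.state(); f=grab('wrist')
g=f['image']; hsv=cv2.cvtColor(g,cv2.COLOR_BGR2HSV)
# fit tub rim and lid flange circles: minimise over centre from hand points
print('tub',[toworld(f,u,v,110)[:2].round(1) for u,v in((418,60),(637,60),(514,168))])
def fit(pts,z,r):
    w=np.array([toworld(f,u,v,z)[:2] for u,v in pts]); q=least_squares(lambda c:np.hypot(*(w-c).T)-r,w.mean(0)+[0,30]); return q.x.round(1),q.fun.round(1)
# sat-based edge: bench is yellow (high sat), lid/tub grey
m=(hsv[...,1]>60)
lid=[]
for u in range(190,440,10):
    col=m[140:285,u]; 
    k=np.where(~col)[0]
    if len(k): lid.append((u,140+k[0]))
print('lid',fit(lid,s['ee_pos'][2]-5,61), 'TCP',s['ee_pos'])
tub=[]
for u in range(480,600,10):
    k=np.where(~m[100:200,u])[0]
    if len(k): tub.append((u,100+k[-1]))
print(tub); print('tub',fit(tub,110,58))
E
```

```text
tub [array([388.8, 334.1]), array([503.8, 334.3]), array([446.4, 277.9])]
lid (array([332.2, 350.4]), array([12.2,  9.6,  7.1,  4.7,  2.5,  0.5, -1.3, -2.9, -4.2, -5.2, -6. ,
       -6.4, -6.6, -6.4, -6. , -5.2, -4.2, -2.9, -1.3,  0.5,  2.5,  4.7,
        7. ,  9.6, 12.3])) TCP [332.21108495 230.52669801 175.62623928]
[(480, np.int64(199)), (490, np.int64(199)), (500, np.int64(199)), (510, np.int64(199)), (520, np.int64(199)), (530, np.int64(199)), (540, np.int64(199)), (550, np.int64(199)), (560, np.int64(199)), (570, np.int64(199)), (580, np.int64(199)), (590, np.int64(199))]
tub (array([460.7, 315. ]), array([ 5.2,  2.5,  0.3, -1.4, -2.6, -3.2, -3.2, -2.6, -1.4,  0.3,  2.5,
        5.2]))
```

```bash
python3 - <<'E'
from h import *
from scipy.optimize import least_squares
s=env.state(); f=grab('wrist')
T=R.from_euler('xyz',s['ee_rot'],degrees=True)
Rc=T.inv().as_matrix()@att(f); tc=T.inv().apply(np.array(f['eye'])-s['ee_pos'])
def cam(p,rot):
    t=R.from_euler('xyz',rot,degrees=True); return dict(f,eye=np.array(p)+t.apply(tc),attitude=t.as_matrix()@Rc)
def mask(im): 
    h=cv2.cvtColor(im,cv2.COLOR_BGR2HSV); return h
def fit(F,pts,z,r,c0):
    w=np.array([toworld(F,u,v,z)[:2] for u,v in pts]); q=least_squares(lambda c:np.hypot(*(w-c).T)-r,c0,loss='soft_l1'); return q.x.round(1),q.fun.round(1)
h=mask(f['image']); print('bench',h[250,100],h[100,250],'lid',h[230,311],'rim',h[166,512])
# lid top edge: scan down for first hue/sat change vs bench
def edge_down(im,u,v0,v1):
    g=im[v0:v1,u].astype(int); d=g[:,2]-g[:,0]; k=np.where(d<12)[0]; return v0+k[0] if len(k) else None
lid=[(u,edge_down(f['image'],u,120,300)) for u in range(215,410,10)]; lid=[p for p in lid if p[1]]
print('lid',fit(f,lid,s['ee_pos'][2]-5,61,s['ee_pos'][:2]),s['ee_pos'][:2])
# tub rim outer boundary vs bench, near (bottom) side and right side here
tub=[]
for u in range(490,630,8):
    g=f['image'][60:260,u].astype(int); d=g[:,2]-g[:,0]; k=np.where(d<12)[0]; k=k[k<125]; tub.append((u,60+k[-1]))
print('tub now',fit(f,tub,110,58,[448,336]))
for n,p,rot in(('w5.png',[448.83,341.78,171.08],[179.9,-.2,105.3]),('w9.png',[450.41,334.04,201.16],[180,0,66.94])):
    im=cv2.imread('pics/'+n); F=cam(p,rot); pts=[]
    for v in range(225,282,6):
        g=im[v].astype(int); d=g[:,2]-g[:,0]; gr=np.where(d<12)[0]
        l=310
        ok=d<12
        L=next(u for u in range(250,100,-1) if not ok[u]); Rr=next(u for u in range(370,520) if not ok[u]); pts+= [(L,v),(Rr,v)]
    print(n,fit(F,pts,110,58,[448,336]))
E
```

```text
bench [ 24  57 171] [ 24  55 173] lid [150   4 122] rim [ 26  57 184]
lid (array([331.8, 228.3]), array([-0.6, -0.1, -0.1, -0. ,  0.1,  0.1,  0.2,  0.5, -0.1, -0. ,  0.3,
        0.2, -0.1,  0.3, -0.2, -0.3, -0.2, -0.7, -0.8, 22.8])) [331.20164907 229.83206214]
tub now (array([448.4, 336.6]), array([ 0.3,  0.1, -0.2, -0.2,  0.2, -0.2, -0.3,  0. ,  0.1, -0.1,  0.1,
        0.1,  0. ,  0.3,  0. , -0.1, -0.2,  0. ]))
w5.png (array([450.1, 335.1]), array([ 0. , -0.1,  0. , -0.1, -0.3,  0.2, -0.4, -0.4, -0.8, -0.3, -0.4,
       -0.4, -0.3, -0.4, -0.6, -0.7, -0.6, -0.7, -0.4, -1.1]))
w9.png (array([447.5, 331.3]), array([ 0.2, -0.2,  0.5, -0. , -0.3, -0.2, -0.8, -1.3, -1.1, -1.6, -1.6,
       -1.5, -1.9, -2.4, -1.8, -0.5,  0.4,  4.2,  4.8,  9.1]))
```

Tub centre is (448.4,336.6). The lid centre is (331.8,228.3), so the shift is 117 mm in x and 108 mm in y.

{"name": "send_rows", "arguments": {"targets": "0.02 0.02 0 0 0 0 20;0.04 0.045 0 0 0 0 20;0.06 0.07 0 0 0 0 20;0.085 0.095 0 0 0 0 20;0.1 0.11 0 0 0 0 20;0.108 0.117 0 0 0 0 20;0.108 0.117 0 0 0 0 20;0.108 0.117 0 0 0 0 20;0.108 0.117 0 0 0 0 20;0.108 0.117 0 0 0 0 20"}}

```text
time_s: 45.9
ee_pos: [447.5, 337.2, 174.4]
ee_rot: [-179.9, 0.1, 90.0]
force: [-0.3, 0.3, -2.3]
gripper_width: 27.1
gripper_force: 40.0
```

{"name": "send_rows", "arguments": {"targets": "0 0 0.015 0 0 0 20;0 0 0.03 0 0 0 20;0 0 0.035 0 0 0 20;0 0 0.035 0 0 0 20;0 0 0.035 0 0 0 20;0 0 0.035 0 0 0 20"}}

```text
time_s: 46.4
ee_pos: [449.1, 338.6, 140.6]
ee_rot: [179.9, -0.1, 90.0]
force: [-0.1, 0.2, -1.9]
gripper_width: 27.5
gripper_force: 40.0
```

```bash
python3 - <<'E'
from h import *
s=env.state();print(s['ee_pos'],s['ee_rot'],s['gripper_width'],s['force'],totool([447.8,338.1,119]))
E
```

```text
[449.10424948 338.56585844 140.64836002] [ 1.79915143e+02 -6.41383081e-02  9.00467007e+01] 27.482225762849573 [-0.10076573  0.17114563 -1.91796118] [-0.00048903 -0.00133669  0.02164587]
```

{"name": "send_rows", "arguments": {"targets": "-0.0005 -0.001 0.005 0 0 0 20;-0.0005 -0.001 0.01 0 0 0 20;-0.0005 -0.001 0.014 0 0 0 20;-0.0005 -0.001 0.018 0 0 0 20;-0.0005 -0.001 0.02 0 0 0 20;-0.0005 -0.001 0.021 0 0 0 20;-0.0005 -0.001 0.021 0 0 0 20;-0.0005 -0.001 0.021 0 0 0 20"}}

```text
time_s: 47.07
ee_pos: [447.6, 337.8, 120.8]
ee_rot: [180.0, -0.0, 90.0]
force: [-3.0, -3.1, 14.2]
gripper_width: 26.8
gripper_force: 40.0
```

{"name": "send_rows", "arguments": {"targets": "0 0 0 0 0 0 30;0 0 0 0 0 0 60;0 0 0 0 0 0 60;0 0 0 0 0 0 60;0 0 0 0 0 0 60;0 0 -0.01 0 0 0 60;0 0 -0.04 0 0 0 60;0 0 -0.08 0 0 0 60;0 0 -0.12 0 0 0 60;0 0 -0.12 0 0 0 60"}}

```text
time_s: 47.9
ee_pos: [451.3, 340.5, 247.7]
ee_rot: [179.2, -0.6, 90.1]
force: [1.6, 1.6, 0.7]
gripper_width: 54.8
gripper_force: 0.0
```

```bash
python3 - <<'E'
from h import *
s=env.state();print(s['ee_pos'],s['gripper_width'],s['force'])
f=grab('wrist'); g=grab('side'); h=grab('scene')
a=cv2.resize(g['image'][180:260,160:260],(400,320),interpolation=3); b=cv2.resize(h['image'][160:240,350:450],(400,320),interpolation=3)
cv2.imwrite('pics/c16.png',np.vstack([np.hstack([a,b]),cv2.resize(f['image'][100:350],(800,280))[:280]]))
print(topix(f,(448.4,336.6,114)))
E
```

```text
[451.2855846  340.49277794 247.67415439] 54.83612944618009 [1.55974267 1.57806564 0.65111996]
[304.19140612 227.85159258]
```

View pics/c16.png

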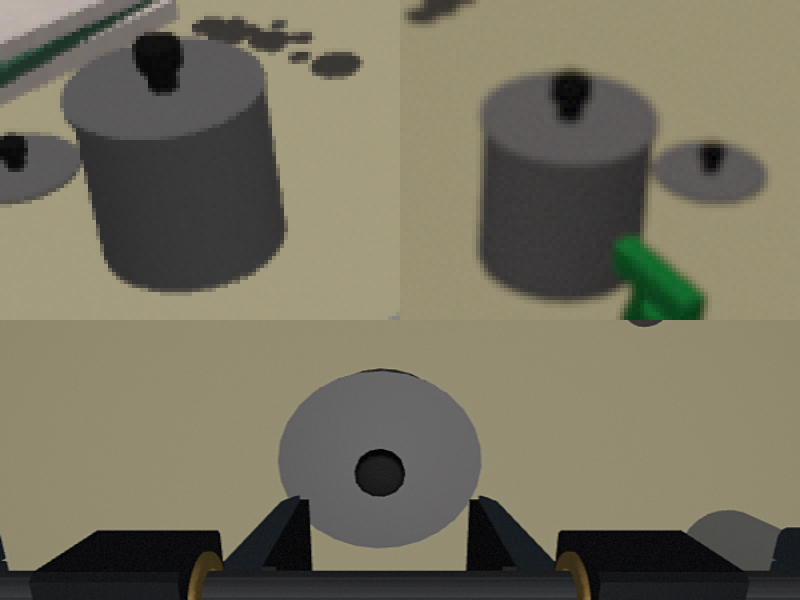

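The lid looks seated. I'll compare it numerically with the first pictures, where it was seated.

```bash
python3 - <<'E'
from h import *
for n,(x0,y0,x1,y1) in(('side',(192,186,208,206)),('scene',(386,176,400,192))):
    cams=[cv2.imread(f'pics/{n}0.png'),grab(n)['image']]
    for im in cams:
        c=im[y0:y1,x0:x1].max(2).astype(float); w=np.clip(70-c,0,None); yy,xx=np.mgrid[y0:y1,x0:x1]
        print(n,'knob',(w*xx).sum()/w.sum(),(w*yy).sum()/w.sum())
    X0,Y0,X1,Y1=(170,180,240,225) if n=='side' else (360,172,420,215)
    d=cv2.absdiff(*cams)[Y0:Y1,X0:X1].max(2); print('max diff',d.max(),(d>25).sum())
f=grab('wrist'); im=f['image'];pts=[]
for v in range(150,300,8):
    g=im[v].astype(int); ok=(g[:,2]-g[:,0])<12; L=next(u for u in range(300,100,-1) if not ok[u]); Rr=next(u for u in range(315,520) if not ok[u]); pts+=[(L,v),(Rr,v)]
from scipy.optimize import least_squares
for z in(110,114):
    w=np.array([toworld(f,u,v,z)[:2] for u,v in pts]); q=least_squares(lambda c:np.hypot(*(w-c).T)-61,[448,336],loss='soft_l1'); print(z,q.x,q.fun.round(1))
print(env.state()['force'],env.state()['ee_pos'])
E
```

```text
side knob 199.75382685069007 194.85319949811793
side knob 199.2513115802943 194.8975047984645
max diff 48 40
scene knob 392.24849162011174 183.61787709497207
scene knob 392.2299245024022 183.41821093571266
max diff 15 0
110 [447.92826408 335.46193925] [ 0.6  0.8  0.7  0.5  0.4  0.7  0.7  1.   0.6  0.9  0.7  1.   0.8  0.4
  0.8  0.5  0.7  0.4  0.5  0.9  0.9  0.5  1.1  0.8  0.5  0.9  0.6  0.3
 11.   9.2 18.7 17.   0.5  0.8  0.6  0.9  0.7  0.9]
114 [447.93798166 336.2623688 ] [ 0.   0.2  0.1 -0.1 -0.2  0.  -0.   0.3 -0.1  0.2 -0.   0.3  0.  -0.3
  0.  -0.3 -0.1 -0.4 -0.3  0.1  0.1 -0.3  0.3 -0.1 -0.3  0.  -0.3 -0.6
  9.9  8.2 17.6 15.9 -0.5 -0.2 -0.4 -0.1 -0.3 -0.2]
[-0.56014149 -0.80657034 -0.42961011] [446.96819714 337.31680589 236.94593419]
```

The lid is within 1 mm of the tub axis at its seated height, and nothing is touching the robot. Handing in.

```bash
python3 -c "
from workcell import env
print(env.job_done())"
```

```text
the job is handed in; nothing more can be done
None
```

I handed the job in at about 48 s of the 210 s: all four bits present (channel, clip, block, foot; no gear) are in the tub, the tap was worked forward and back until it came up against its stop, and the lid sits level in the tub's mouth, within about 1 mm of centre by camera; no verdict came back.

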